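# Stack a radio unit in its nest and sniff the cover joint

### The job

Reassemble the radio unit in the nest: the base module into the pocket, then every slice lying on the bench, then the cover, each part fully home on the one below. Then take the sniffer pen from its stand and follow the joint between the cover and the top slice all the way round with its tip right at the joint, clockwise seen from above, starting and finishing at the corner by the antenna socket, at a slow, steady 2 to 3 cm a second. Put the pen back upright in its stand, and leave the spray can, spool and jar where they are.

Things in the scene. Friction and masses are not known exactly. Their poses are not given: they have to be found in the camera images.
- nest: Assembly nest, fixed to the bench: a 150 x 104 x 6 mm aluminium plate carrying a black block 120 x 84 mm with a rectangular pocket right through it, 99 x 63 mm with a 3 mm lead-in chamfer. Block top 20 mm above the bench. Origin: centre of the underside, on the bench; x along the long side of the pocket, z up.
- nest_floor (a point): Centre of the pocket's floor, 6 mm above the bench (pocket 14 mm deep); axes as the nest's.
- base: Base module, a plain aluminium box 96 x 60 x 30 mm with a solid floor 18 mm thick, open at the top (9 mm walls, hollow 12 mm deep, black battery in it), grooved on its long sides, about 0.26 kg. Origin: centre of its underside; x along its 96 mm side, z up. It fits the pocket either way round, with 1.5 mm play each side, and stands 16 mm proud of it.
- slice1: Slice (one to three alike are there): aluminium frame 96 x 60 mm, 14 mm high, 9 mm walls, green board inside, about 0.12 kg, on four tapered feet 6 mm long that drop inside the walls of the part below with 1.5 mm play (taking up to 3 mm error). Origin: centre of the frame's flat underside, 6 mm above the bench when standing there; x along the 96 mm side, z up. Fits either way round.
- slice2: Second slice, the same as slice1; may be absent. Slices go in any order. Fully home, a slice's origin is 30 mm above the base's origin, or 14 mm above that of the slice below.
- slice3: Third slice, the same as slice1; may be absent.
- cover: Cover: grey plate 86 x 50 mm, 12 mm thick, about 0.11 kg, on the same four 6 mm feet; a brass antenna socket (6 mm thick, 11 mm high) stands on it near one corner, at x = +30, y = +14 mm. Origin: centre of the plate's flat underside (6 mm above the bench while standing there); x along the 86 mm side, z up. Fully home its origin is 14 mm above the top slice's. Fits either way round.
- joint0 (a point): Point on the joint, the line where the cover's lower edge meets the top slice's top face, which shows as a ledge 5 mm wide all round: the corner by the antenna socket, at x = +43, y = +25, z = 0 mm in the cover's frame. Start and finish of the circuit; joint0 to joint7 follow one another clockwise seen from above.
- joint1 (a point): Point on that seam, the middle of the first short side, at x = 43, y = 0, z = 0 mm in the cover's frame.
- joint2 (a point): Point on that seam, the second corner, at x = 43, y = -25, z = 0 mm in the cover's frame.
- joint3 (a point): Point on that seam, the middle of the first long side, at x = 0, y = -25, z = 0 mm in the cover's frame.
- joint4 (a point): Point on that seam, the third corner, at x = -43, y = -25, z = 0 mm in the cover's frame.
- joint5 (a point): Point on that seam, the middle of the second short side, at x = -43, y = 0, z = 0 mm in the cover's frame.
- joint6 (a point): Point on that seam, the fourth corner, at x = -43, y = 25, z = 0 mm in the cover's frame.
- joint7 (a point): Point on that seam, the middle of the second long side, at x = 0, y = 25, z = 0 mm in the cover's frame.
- pen: Sniffer pen, battery-powered, 150 mm long, about 0.06 kg, standing tip down in its stand: black barrel 16 mm thick from 45 mm above the tip to the top, then a tapered grey nose and, for the last 22 mm, a straight steel probe 4 mm thick. Origin: the very end of the tip; z runs up the pen. Grip it about 100 mm above the tip.
- stand: Pen stand, fixed to the bench: round foot 72 mm wide and 7 mm thick with an upright funnel tube 29 mm wide, top 66 mm above the bench. The tube is 21 mm wide inside from its mouth down 18 mm and tapers below. Origin: centre of the underside, on the bench.
- stand_seat (a point): Where the pen's tip rests in the stand, on the tube's axis, 7 mm above the bench.
- spray_can: Bystander: red spray can, 52 mm wide, 150 mm high. Origin: centre of its underside.
- solder_spool: Bystander: metal spool, 54 mm wide, 32 mm high. Origin: centre of its underside.
- flux_jar: Bystander: small amber jar with a black cap, 44 mm wide, 45 mm high. Origin: centre of its underside.

How it is judged:
On the way, in this order (a step that is already met when the one before it is completed fails the run):
1. the unit is stacked in the nest: base, every slice, cover, all fully home (horizontal distance between base and nest_floor below 0.004 m and angle between the x axis of base and the x axis of nest, either way round below 0.06 rad and angle between each of base, slice1, slice2, slice3, cover's own z axis and vertical below 0.05 rad and linear speed of each of base, slice1, slice2, slice3, cover below 0.03 m/s and z of base in the frame of nest_floor between -0.003 and 0.003 m and horizontal distance between each of slice1, slice2, slice3, cover and nest_floor below 0.008 m and angle between the x axis of each of slice1, slice2, slice3, cover and the x axis of nest, either way round below 0.12 rad and (z of slice1 in the frame of base between 0.027 and 0.033 m or z of slice1 in the frame of slice2 between 0.011 and 0.017 m or z of slice1 in the frame of slice3 between 0.011 and 0.017 m) and z of cover in the frame of slice1 above 0.01 m and (z of slice2 in the frame of base between 0.027 and 0.033 m or z of slice2 in the frame of slice1 between 0.011 and 0.017 m or z of slice2 in the frame of slice3 between 0.011 and 0.017 m) and z of cover in the frame of slice2 above 0.01 m and (z of slice3 in the frame of base between 0.027 and 0.033 m or z of slice3 in the frame of slice1 between 0.011 and 0.017 m or z of slice3 in the frame of slice2 between 0.011 and 0.017 m) and z of cover in the frame of slice3 above 0.01 m and (z of cover in the frame of slice1 between 0.011 and 0.017 m or z of cover in the frame of slice2 between 0.011 and 0.017 m or z of cover in the frame of slice3 between 0.011 and 0.017 m)), for 0.3 s.
2. the pen's tip is within 10 mm of the joint at the corner by the antenna socket (distance between pen and joint0 below 0.01 m), for 0.04 s.
3. the pen's tip is within 10 mm of the joint at the middle of the first short side (distance between pen and joint1 below 0.01 m), for 0.04 s.
4. the pen's tip is within 10 mm of the joint at the second corner (distance between pen and joint2 below 0.01 m), for 0.04 s.
5. the pen's tip is within 10 mm of the joint at the middle of the first long side (distance between pen and joint3 below 0.01 m), for 0.04 s.
6. the pen's tip is within 10 mm of the joint at the third corner (distance between pen and joint4 below 0.01 m), for 0.04 s.
7. the pen's tip is within 10 mm of the joint at the middle of the second short side (distance between pen and joint5 below 0.01 m), for 0.04 s.
8. the pen's tip is within 10 mm of the joint at the fourth corner (distance between pen and joint6 below 0.01 m), for 0.04 s.
9. the pen's tip is within 10 mm of the joint at the middle of the second long side (distance between pen and joint7 below 0.01 m), for 0.04 s.
10. and, the circuit closed, again at the corner by the antenna socket (distance between pen and joint0 below 0.01 m), for 0.04 s.
At the end, for the whole second after the job is handed in: Base on the pocket floor (3 mm), all present slices then the cover stacked on it, each home on the part below (3 mm in height), within 8 mm and 7 degrees of the pocket; pen tip within 8 mm of its seat in the stand; the tip passed the joint's 8 points within 10 mm, clockwise and back to the first (all of step 1 and horizontal distance between pen and stand_seat below 0.008 m and z of pen in the frame of stand_seat below 0.008 m and angle between pen's own z axis and vertical below 0.15 rad and linear speed of pen below 0.03 m/s); the robot touches nothing.
It fails at once if the spray can is moved more than 3 cm (distance of spray_can from where it was at the start of the episode above 0.03 m).
It fails at once if the solder spool is moved more than 3 cm (distance of solder_spool from where it was at the start of the episode above 0.03 m).
It fails at once if the flux jar is moved more than 3 cm (distance of flux_jar from where it was at the start of the episode above 0.03 m).
It fails at once if the pen moves faster than 7 cm/s while its tip is at the joint (within about 1 cm of it sideways and 6 mm in height) (x of pen in the frame of cover between -0.055 and 0.055 m and y of pen in the frame of cover between -0.037 and 0.037 m and z of pen in the frame of cover between -0.01 and 0.006 m and linear speed of pen above 0.07 m/s).
Of slice1, slice2, slice3 only 1 to 3 are there at a start; the rules pass over those that are not, and their reading is None.
At some moment in a run one of base, cover, slice1, slice2, slice3 may be knocked a few centimetres aside while the robot is not near it.
It also fails if it takes over 210 s, if anything falls off the work surface, if the arm or the gripper's body presses on something with over 40 N, if the wrist force passes 120 N, or if a joint passes its speed limit or range.

### The arm

A 6-joint arm with a two-finger parallel gripper is mounted at the origin on the work surface. World frame = base frame: x ahead of the robot, y to its left, z up, the work surface at z = 0. Lengths are in m, angles in rad, forces in N, time in s.
With the tool pointing down it reaches from about 0.25 to 0.725 m from the base axis. Payload 4 kg.
Tool frame: the origin (TCP) lies at the very end of the fingers, on their centre line; the grasp point (between the pads) lies 19 mm behind it; z points along the fingers, y is the line along which they close (so a half turn about z gives the same grasp; the last joint's range is limited). The gripper opens to 85 mm and grips with 20 to 120 N. Pads are 22 mm wide; open, the fingers measure 114 mm over their backs; the gripper's body (76 mm by 85 mm) begins 54 mm behind the grasp point. The pads swing forward as they close: fully open they stand 13 mm farther back than shut.
Start: joints at [1.267, 0.241, 0.005, 1.335, 0, 1.571], TCP at [0.15, 0.477, 0.199] pointing down, gripper open.
Joint ranges: [-2.72, 2.72], [-1.05, 1.87], [-1.09, 1.28], [-1.99, 2.15], [-1.42, 1.44], [-3.14, 3.14]. Speed limits (rad/s): [2.79, 2.79, 3.14, 3.14, 3.14, 3.14].

### API

Orientations are given as a unit quaternion [x, y, z, w].
In Python, from workcell import * gives the robot as it stands. The module is installed in compiled form; this text tells all that it offers.
- The arm moves only by the tool send_rows, never from a script. Its argument "steps" is text: rows parted by semicolons, each of 7 numbers parted by spaces: the opening, from -1 (shut) to 1 (fully open), then the shift along the world's x, y, z in m, then the turn, a rotation vector about the world's x, y, z in rad. A call has exactly 5 rows; each row shifts and turns the commanded pose from where the row before left it; what a row does not reach is not made up. A row lasts 1/12 s, in which the tool goes at most 41.7 mm and 7.16 degrees, less where a joint would pass 70% of its speed; a pose out of reach is approached as far as the arm can. A call is refused whole if a number of a shift passes 0.0417 or a number of a turn 0.125, either way. A call with a gripper value outside its range is refused whole. The fingers move at their own pace and stop on an object; the grip force is fixed at half the most. Time passes only in rows, so rows that do not move let the fingers close, or fill a call up. It gives the time, the measured TCP pose, the force, the opening and the grip force at its end, in the units of the state.
- get_obs(): the state, without advancing time (a new reading comes with each control period).
- camera(name): name is "scene" or "side" or "wrist"; returns a dict with "frame" (480x640x3 uint8, red, green, blue), "range_z" (480x640 float32, m along the optical axis (not along the pixel's ray), 0 where there is no reading), "camera_matrix" (3x3 intrinsics, pixels), "k1" (the pictures are not rectified: a ray, as slopes to the right and down, at radius r is drawn at 1 + k1 r^2 times it, then the intrinsics apply), "extrinsics" (4x4, takes a point from world to camera coordinates); the wrist camera has in their place "T_tool_cam" (4x4, takes a point from camera to tool coordinates, whose origin is the TCP and whose axes are the flange's). Camera axes: x right, y down, z forward; pixel columns grow to the right and rows downward; lengths in m; the calibration is good to about 2 mm. A picture is of the moment at which its call begins: read the wrist's pose just before it.
- job_done(): hands the job in; it is judged then, once.
The state is a dict: "clock": time; "joint_pos": joint angles; "joint_vel": joint speeds; "tau": joint torques, N m; "eef_pos": TCP position; "tool_rot": TCP orientation; "ft_force": force on the tool from outside, world axes, zero at the start; "ft_torque": the same for the moment, N m; "grip_width": finger opening in m; "grasp_force": force on a finger pad.
Only numpy, scipy, OpenCV 4.12 (cv2) and the standard library are available. Lean on these libraries where they do the work, as an engineer would, in place of code of your own. Each camera call takes 0.05 s, during which the arm holds its last target. There are 200 camera calls.

## Working session

There is one attempt and no reset: what is moved stays moved. The work goes in short steps, Python scripts to look and compute and a tool call to move; the robot and the scene stay as the last step left them, time stands still between calls to the robot, and variables do not carry over. Pictures are saved under pics/ and viewed, at most 14 in all, crops included, and the job is handed in when it is done.

Besides the shell and the picture viewer there is one more tool, called by a JSON object that holds its "name" and its "arguments", one argument or row to a line. send_rows: Moves the arm, as the interface text tells. Its arguments: {"type":"object","properties":{"steps":{"type":"string"}},"required":["steps"]}

```bash
mkdir -p pics && cat > h.py <<'E'
import numpy as np, cv2
from workcell import *
from scipy.spatial.transform import Rotation as R
def shot(name):
    o=get_obs(); c=camera(name)
    K=np.array(c["camera_matrix"]);k1=c["k1"]
    if name=="wrist":
        T=np.eye(4);T[:3,:3]=R.from_quat(o["tool_rot"]).as_matrix();T[:3,3]=o["eef_pos"]
        M=T@np.array(c["T_tool_cam"])
    else: M=np.linalg.inv(np.array(c["extrinsics"]))
    return dict(img=c["frame"],z=c["range_z"],K=K,k1=k1,M=M)
def slopes(s,uv):
    d=(np.atleast_2d(np.array(uv,float))-s["K"][:2,2])/[s["K"][0,0],s["K"][1,1]]
    u=d.copy()
    for _ in range(8): u=d/(1+s["k1"]*(u**2).sum(1,keepdims=True))
    return np.c_[u,np.ones(len(u))]
def onplane(s,uv,h):
    d=slopes(s,uv)@s["M"][:3,:3].T; o=s["M"][:3,3]
    return o+d*((h-o[2])/d[:,2:3])
def cloud(s):
    v,u=np.nonzero(s["z"]>0)
    p=slopes(s,np.c_[u,v])*s["z"][v,u][:,None]
    return np.c_[u,v],p@s["M"][:3,:3].T+s["M"][:3,3]
def proj(s,P):
    p=(np.atleast_2d(P)-s["M"][:3,3])@s["M"][:3,:3]
    q=p[:,:2]/p[:,2:]; q=q*(1+s["k1"]*(q**2).sum(1,keepdims=True))
    return q*[s["K"][0,0],s["K"][1,1]]+s["K"][:2,2]
def save(s,n): cv2.imwrite(f"pics/{n}.png",s["img"][:,:,::-1])
E
python3 - <<'E'
from h import *
o=get_obs();print(o)
for n in ("scene","side"):
    s=shot(n);save(s,n+"0");print(n,s["K"].tolist(),s["k1"],s["M"].round(3).tolist(),(s["z"]>0).mean())
E
```

```text
{'clock': 0.0, 'joint_pos': array([ 1.26696183e+00,  2.41437250e-01,  3.69908248e-03,  1.33523032e+00,
       -4.92684106e-06,  1.57082879e+00]), 'joint_vel': array([ 7.39344915e-06, -6.34059334e-04, -1.52084583e-03, -1.37803721e-03,
        1.28486143e-03,  5.04534281e-04]), 'tau': array([ 2.50978492e-04, -3.72319329e+01,  2.52406955e+01,  1.68595836e-02,
        7.57170574e-05, -2.07733500e-06]), 'eef_pos': array([0.14937483, 0.47640436, 0.19849135]), 'tool_rot': array([ 1.51349531e-01,  9.88479711e-01, -1.07394674e-03, -1.61907889e-04]), 'ft_force': array([-0.63523824, -0.76751248, -0.22709792]), 'ft_torque': array([-0.00149545,  0.0200433 ,  0.0234685 ]), 'grasp_force': 0.0, 'grip_width': 0.08520008357284559}
scene [[517.004751801756, 0.0, 310.2658598504478], [0.0, 517.004751801756, 237.4033164452932], [0.0, 0.0, 1.0]] -0.07983471443685462 [[0.374, 0.75, -0.546, 1.159], [0.927, -0.303, 0.22, -0.202], [-0.001, -0.589, -0.808, 0.918], [0.0, 0.0, 0.0, 1.0]] 0.9958756510416666
side [[453.8874129800998, 0.0, 314.982254397745], [0.0, 453.8874129800998, 236.98666099986505], [0.0, 0.0, 1.0]] 0.021075837605978216 [[0.873, -0.325, 0.364, 0.15], [-0.487, -0.597, 0.637, -0.663], [0.01, -0.734, -0.679, 0.808], [0.0, 0.0, 0.0, 1.0]] 0.9959928385416666
```

View pics/scene0.png

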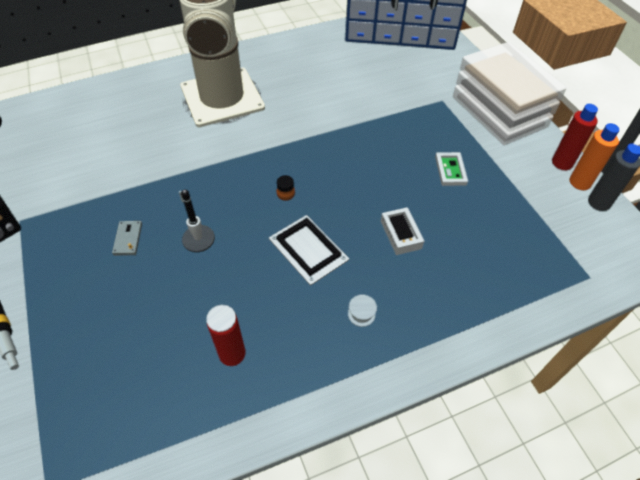

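View pics/side0.png

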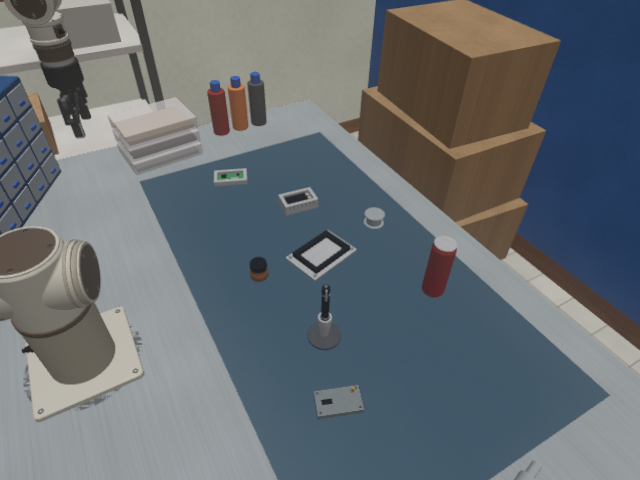

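```bash
cat >> h.py <<'E'
def blobs(s,zlo=.004,xr=(.2,.75),yr=(-.5,.5)):
    """components in the image of points above zlo; gives mask & points"""
    uv,P=cloud(s); ok=(P[:,2]>zlo)&(P[:,2]<.18)&(P[:,0]>xr[0])&(P[:,0]<xr[1])&(P[:,1]>yr[0])&(P[:,1]<yr[1])
    m=np.zeros(s["z"].shape,np.uint8); m[uv[ok][:,1],uv[ok][:,0]]=1
    n,l=cv2.connectedComponents(m); lab=l[uv[:,1],uv[:,0]]
    return [(uv[lab==i],P[lab==i]) for i in range(1,n) if (lab==i).sum()>60]
def rect(P):
    (cx,cy),(w,h),a=cv2.minAreaRect((P[:,:2]*1000).astype(np.float32))
    if w<h: w,h,a=h,w,a+90
    return round(cx/1e3,4),round(cy/1e3,4),round(w),round(h),round((a+90)%180-90,1)
E
python3 - <<'E'
from h import *
for n in ("scene","side"):
    s=shot(n); print(n)
    uv,P=cloud(s); q=(np.abs(P[:,0]-.5)<.02)&(np.abs(P[:,1])<.3); print("bench",np.median(P[(P[:,0]>.3)&(P[:,0]<.6)&(np.abs(P[:,1])<.3)][:,2]))
    for uv,P in blobs(s):
        t=np.percentile(P[:,2],97); T=P[P[:,2]>t-.004]
        print(uv.mean(0).round(),len(P),"top %.4f"%t,rect(T),"all",rect(P))
E
```

```text
scene
bench 7.886724985267657e-05
[451. 169.] 824 top 0.0214 (0.4843, 0.4336, 98, 60, -21.2) all (0.4844, 0.4387, 100, 69, -20.3)
[285. 187.] 389 top 0.0466 (0.4015, 0.0405, 39, 37, -19.8) all (0.4031, 0.0399, 43, 40, -25.1)
[194. 227.] 965 top 0.1554 (0.4504, -0.1834, 15, 15, -54.0) all (0.4537, -0.1835, 71, 68, -89.0)
[402. 230.] 1261 top 0.0314 (0.6068, 0.2341, 99, 60, -5.1) all (0.6079, 0.2401, 100, 73, -5.7)
[308. 249.] 2262 top 0.0211 (0.5669, 0.0305, 122, 86, 16.2) all (0.5673, 0.031, 151, 105, 15.7)
[127. 238.] 824 top 0.0203 (0.398, -0.329, 87, 50, -21.2) all (0.3977, -0.3291, 91, 51, -20.9)
[360. 301.] 243 top 0.0338 (0.7373, 0.0705, 52, 25, -89.9) all (0.7314, 0.0736, 58, 37, -89.9)
[221. 322.] 644 top 0.1515 (0.7318, -0.1934, 48, 36, -89.9) all (0.713, -0.1908, 75, 61, 1.3)
side
bench 0.0001426280294938298
[230. 176.] 504 top 0.0222 (0.481, 0.4364, 93, 67, -19.8) all (0.4836, 0.4487, 98, 92, -20.2)
[297. 200.] 751 top 0.0321 (0.6036, 0.2354, 97, 66, -6.9) all (0.6048, 0.2522, 101, 100, -6.1)
[371. 218.] 208 top 0.0343 (0.7357, 0.0707, 55, 28, 88.4) all (0.7357, 0.0707, 55, 28, 88.4)
[320. 253.] 1716 top 0.0215 (0.5637, 0.0327, 123, 88, 16.4) all (0.5635, 0.0333, 154, 114, 16.6)
[439. 266.] 1377 top 0.1506 (0.73, -0.1936, 50, 40, -87.0) all (0.7287, -0.195, 52, 43, -87.0)
[258. 269.] 387 top 0.0469 (0.3976, 0.0408, 39, 38, -74.2) all (0.3962, 0.0393, 42, 42, 78.7)
[324. 324.] 1038 top 0.1557 (0.4475, -0.1833, 19, 15, -83.6) all (0.4465, -0.1858, 72, 67, -33.5)
[338. 402.] 1327 top 0.0196 (0.3943, -0.3284, 87, 51, -20.4) all (0.3946, -0.328, 88, 52, -19.8)
```

{"name": "send_rows", "arguments": {
  "steps": "1 0.015 -0.008 0.005 0 0 0.01;1 0.03 -0.016 0.005 0 0 0.01;1 0.03 -0.016 0.01 0 0 0.02;1 0.03 -0.016 0.01 0 0 0.02;1 0.03 -0.016 0.01 0 0 0.02"
}}

```text
clock: 0.62
eef_pos: [0.2854, 0.4041, 0.2396]
tool_rot: [0.111, 0.994, -0.0, -0.0]
ft_force: [0.8, 0.8, -1.6]
grip_width: 0.0854
grasp_force: 0.0
```

{"name": "send_rows", "arguments": {
  "steps": "1 0.03 -0.016 0.01 0 0 0.02;1 0.03 -0.016 0 0 0 0.02;1 0.03 -0.016 0 0 0 0.02;1 0.03 -0.016 0 0 0 0.02;1 0.03 -0.016 0 0 0 0.02"
}}

```text
clock: 1.03
eef_pos: [0.4358, 0.324, 0.2493]
tool_rot: [0.061, 0.998, -0.0, -0.0]
ft_force: [0.0, 0.5, 0.7]
grip_width: 0.0853
grasp_force: 0.0
```

{"name": "send_rows", "arguments": {
  "steps": "1 0.03 -0.016 0 0 0 0.02;1 0.03 -0.016 0 0 0 0;1 0.03 -0.016 0 0 0 0;1 0.03 -0.016 0 0 0 0;1 0.03 -0.016 0 0 0 0"
}}

```text
clock: 1.45
eef_pos: [0.5858, 0.244, 0.249]
tool_rot: [0.052, 0.999, -0.0, -0.0]
ft_force: [0.7, 0.9, -0.7]
grip_width: 0.0853
grasp_force: 0.0
```

{"name": "send_rows", "arguments": {
  "steps": "1 0.015 -0.008 0 0 0 0;1 0 0 0 0 0 0;1 0 0 0 0 0 0;1 0 0 0 0 0 0;1 0 0 0 0 0 0"
}}

```text
clock: 1.87
eef_pos: [0.5986, 0.2379, 0.2496]
tool_rot: [0.051, 0.999, 0.0, -0.0]
ft_force: [0.5, 0.5, -0.9]
grip_width: 0.0852
grasp_force: 0.0
```

```bash
python3 - <<'E'
from h import *
o=get_obs();print(o["clock"],o["eef_pos"],o["tool_rot"],o["joint_pos"].round(3))
c=camera("wrist");print(np.array(c["T_tool_cam"]).round(4),c["camera_matrix"],c["k1"])
s=shot("wrist");save(s,"w1")
for uv,P in blobs(s,xr=(.2,.9)):
    t=np.percentile(P[:,2],95); T=P[P[:,2]>t-.004]
    print(uv.mean(0).round(),len(P),"top %.4f"%t,rect(T),"all",rect(P))
E
```

```text
1.8667 [0.59860152 0.23788791 0.24958434] [ 5.11924782e-02  9.98688782e-01  5.34844425e-05 -2.12054715e-04] [0.378 0.54  0.577 1.608 0.    0.481]
[[ 1.000e-04 -9.530e-01 -3.030e-01  7.810e-02]
 [ 1.000e+00  2.000e-04 -3.000e-04  3.000e-04]
 [ 3.000e-04 -3.030e-01  9.530e-01 -1.727e-01]
 [ 0.000e+00  0.000e+00  0.000e+00  1.000e+00]] [[410.53089402   0.         315.69659348]
 [  0.         410.53089402 240.21216024]
 [  0.           0.           1.        ]] -0.09533827547547502
[83. 13.] 1574 top 0.0442 (0.4084, 0.0393, 40, 19, 79.4) all (0.4079, 0.0425, 42, 26, -87.9)
[510.  52.] 6789 top 0.0189 (0.4819, 0.4363, 97, 62, -20.9) all (0.4819, 0.4361, 97, 62, -20.6)
[115. 175.] 10030 top 0.0190 (0.5645, 0.0314, 121, 86, 15.8) all (0.5643, 0.0318, 150, 105, 15.5)
[313. 197.] 6063 top 0.0291 (0.6052, 0.2348, 97, 60, -6.3) all (0.6051, 0.2349, 97, 61, -6.3)
[201. 337.] 156 top 0.0309 (0.7526, 0.0947, 31, 5, -6.3) all (0.7509, 0.0932, 32, 10, 8.1)
[  2. 340.] 85 top 0.0130 (0.7428, -0.1686, 19, 3, -17.2) all (0.7447, -0.1709, 34, 7, -26.1)
```

View pics/w1.png

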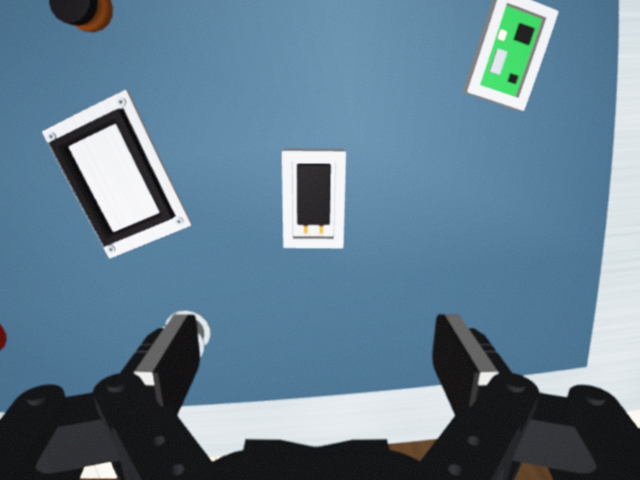

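{"name": "send_rows", "arguments": {
  "steps": "1 0.003 -0.001 -0.02 0 0 -0.007;1 0.0036 -0.0021 -0.04 0 0 0;1 0 0 -0.04 0 0 0;1 0 0 -0.04 0 0 0;1 0 0 -0.03 0 0 0"
}}

```text
clock: 2.38
eef_pos: [0.6039, 0.2342, 0.0766]
tool_rot: [0.055, 0.999, -0.001, -0.001]
ft_force: [0.5, 0.5, -0.6]
grip_width: 0.085
grasp_force: 0.0
```

{"name": "send_rows", "arguments": {
  "steps": "1 0 0 -0.025 0 0 0;1 0 0 -0.02 0 0 0;1 0 0 -0.0146 0 0 0;1 0 0 -0.005 0 0 0;1 0 0 0 0 0 0"
}}

```text
clock: 2.8
eef_pos: [0.6044, 0.2342, 0.0135]
tool_rot: [0.055, 0.998, -0.001, -0.001]
ft_force: [0.8, -0.0, 0.5]
grip_width: 0.0853
grasp_force: 0.0
```

{"name": "send_rows", "arguments": {
  "steps": "1 0 0 0 0 0 0;1 0 0 0 0 0 0;-1 0 0 0 0 0 0;-1 0 0 0 0 0 0;-1 0 0 0 0 0 0"
}}

```text
clock: 3.22
eef_pos: [0.6068, 0.2342, 0.0158]
tool_rot: [0.055, 0.998, 0.0, 0.001]
ft_force: [0.4, 0.4, 0.2]
grip_width: 0.0517
grasp_force: 0.0
```

{"name": "send_rows", "arguments": {
  "steps": "-1 0 0 0 0 0 0;-1 0 0 0 0 0 0;-1 0 0 0 0 0 0;-1 0 0 0 0 0 0;-1 0 0 0 0 0 0"
}}

```text
clock: 3.63
eef_pos: [0.6061, 0.2339, 0.0147]
tool_rot: [0.055, 0.998, -0.0, -0.0]
ft_force: [-0.3, -0.2, -0.7]
grip_width: 0.0002
grasp_force: 0.0
```

```bash
python3 - <<'E'
from h import *
s=shot("wrist");save(s,"w2");print(get_obs()["eef_pos"])
uv,P=cloud(s)
# finger points: tool-frame z extents
o=get_obs();T=R.from_quat(o["tool_rot"]).as_matrix();q=(P-o["eef_pos"])@T
m=(np.abs(q[:,0])<.012)&(np.abs(q[:,1])<.05)
for y0 in np.arange(-.05,.05,.005):
    k=m&(q[:,1]>=y0)&(q[:,1]<y0+.005)
    if k.sum()>5: print("%.3f"%y0,k.sum(),np.percentile(q[k,2],[2,50,98]).round(4))
E
```

```text
[0.60611262 0.23397557 0.01471359]
-0.050 751 [-0.1162  0.0151  0.017 ]
-0.045 1281 [-0.1154 -0.1074  0.0167]
-0.040 2326 [-0.1085 -0.1033  0.0165]
-0.035 2111 [-0.1024 -0.0969 -0.0782]
-0.030 1861 [-0.0956 -0.087  -0.0126]
-0.025 2115 [-0.1139 -0.0856 -0.0035]
-0.020 943 [-0.1107 -0.0728 -0.0007]
-0.015 881 [-0.0851 -0.037  -0.0095]
-0.010 992 [-0.1117 -0.045  -0.0096]
-0.005 2868 [-0.1135 -0.0761 -0.01  ]
-0.000 2980 [-0.1135 -0.076  -0.0101]
0.005 1075 [-0.1127 -0.0468 -0.0095]
0.010 955 [-0.0859 -0.0408 -0.0095]
0.015 792 [-0.0855 -0.011  -0.0008]
0.020 2069 [-0.1139 -0.085  -0.0008]
0.025 1974 [-0.0948 -0.0868 -0.0125]
0.030 2109 [-0.1019 -0.0957 -0.0131]
0.035 2252 [-0.108  -0.1029  0.0163]
0.040 1399 [-0.1154 -0.1076  0.0167]
0.045 738 [-0.1161  0.0152  0.0168]
```

View pics/w2.png

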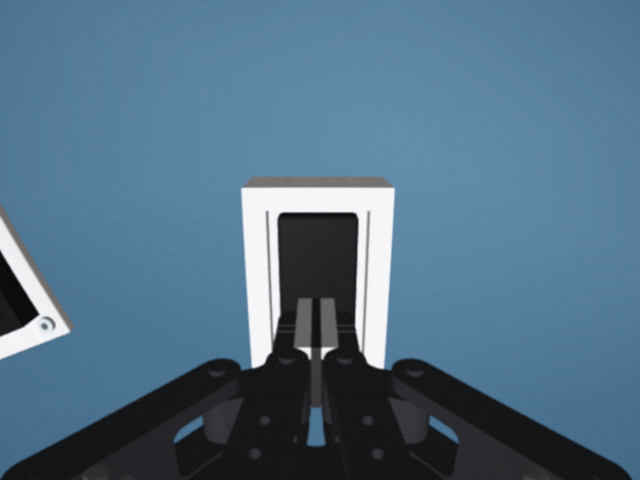

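```bash
python3 - <<'E'
from h import *
s=shot("wrist");o=get_obs();T=R.from_quat(o["tool_rot"]).as_matrix()
for v in (285,292,296,300,304,310,320,335,345,350,360,380):
    for u in (308,318,328):
        z=s["z"][v,u]; p=slopes(s,[[u,v]])[0]*z; w=s["M"][:3,:3]@p+s["M"][:3,3]; print(v,u,(T.T@(w-o["eef_pos"])).round(4),end=" | ")
    print()
E
```

```text
285 308 [ 0.0064 -0.003  -0.0106] | 285 318 [ 0.0063  0.0013 -0.0104] | 285 328 [ 0.0063  0.0055 -0.0106] | 
292 308 [ 0.003  -0.0031 -0.0105] | 292 318 [ 0.0029  0.0013 -0.0102] | 292 328 [ 0.0031  0.0056 -0.0107] | 
296 308 [ 0.0009 -0.0031 -0.0101] | 296 318 [ 0.0012  0.0013 -0.0107] | 296 328 [ 0.0012  0.0056 -0.0107] | 
300 308 [ 0.0119 -0.0025 -0.0366] | 300 318 [ 0.0114  0.0011 -0.0355] | 300 328 [ 0.0112  0.0048 -0.0352] | 
304 308 [ 0.0116 -0.0025 -0.0393] | 304 318 [ 0.0112  0.0011 -0.0385] | 304 328 [ 0.0115  0.0047 -0.0391] | 
310 308 [ 0.0114 -0.0024 -0.0435] | 310 318 [ 0.011   0.0011 -0.0428] | 310 328 [ 0.0114  0.0046 -0.0435] | 
320 308 [ 0.0115 -0.0023 -0.051 ] | 320 318 [ 0.0112  0.001  -0.0505] | 320 328 [ 0.0115  0.0044 -0.0509] | 
335 308 [ 0.0118 -0.0021 -0.061 ] | 335 318 [ 0.0115  0.001  -0.0606] | 335 328 [ 0.0121  0.0041 -0.0615] | 
345 308 [ 0.0114 -0.002  -0.0662] | 345 318 [ 0.0118  0.001  -0.0668] | 345 328 [ 0.0117  0.0039 -0.0666] | 
350 308 [ 0.0108 -0.002  -0.068 ] | 350 318 [ 0.0112  0.001  -0.0686] | 350 328 [ 0.0106  0.0039 -0.0676] | 
360 308 [ 0.0121 -0.0019 -0.0749] | 360 318 [ 0.0071  0.001  -0.0676] | 360 328 [ 0.0126  0.0037 -0.0757] | 
380 308 [ 0.0069 -0.0019 -0.0771] | 380 318 [-0.0002  0.001  -0.0674] | 380 328 [ 0.0127  0.0034 -0.0848] |
```

```bash
python3 - <<'E'
from h import *
o=get_obs();T=R.from_quat(o["tool_rot"]).as_matrix()
s=shot("side");save(dict(img=cv2.resize(s["img"][100:260,200:420],None,fx=3,fy=3)),"s2")
for n in("side","scene"):
    s=shot(n);uv,P=cloud(s);q=(P-o["eef_pos"])@T
    m=(np.abs(q[:,0])<.03)&(np.abs(q[:,1])<.02)&(q[:,2]<-.02)&(q[:,2]>-.12)
    print(n,m.sum(),np.percentile(q[m,2],[50,80,90,98,100]).round(4),q[m].mean(0).round(4))
E
```

```text
side 172 [-0.0773 -0.0502 -0.0432 -0.0352 -0.032 ] [ 0.01   -0.0055 -0.0766]
scene 368 [-0.0834 -0.0559 -0.0463 -0.0368 -0.0324] [-0.0108 -0.0029 -0.0817]
```

View pics/s2.png

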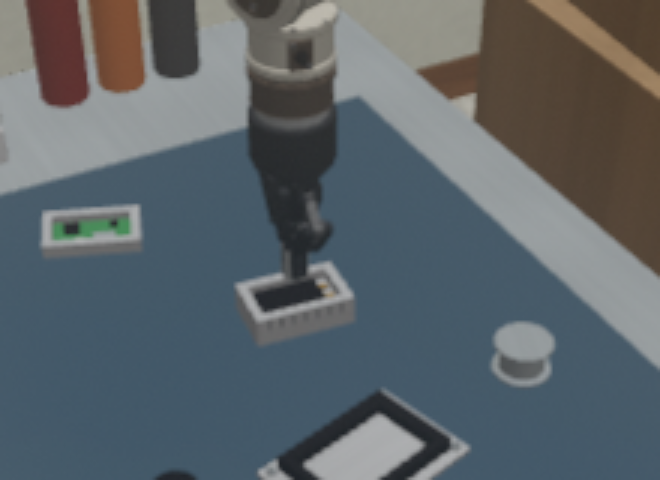

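{"name": "send_rows", "arguments": {
  "steps": "1 0 0 0 0 0 0;1 0 0 0 0 0 0;1 0 0 0 0 0 0;1 0 0 0 0 0 0;1 0 0 0 0 0 0"
}}

```text
clock: 4.3
eef_pos: [0.6062, 0.234, 0.0148]
tool_rot: [0.055, 0.998, -0.0, 0.0]
ft_force: [-0.3, -0.5, 0.0]
grip_width: 0.0603
grasp_force: 0.0
```

{"name": "send_rows", "arguments": {
  "steps": "1 0 0 0 0 0 0;1 0 0.0007 -0.012 0 0 0;1 -0.0007 0 -0.012 0 0 0;1 0 0 -0.01 0 0 0;1 0 0 -0.0017 0 0 0"
}}

```text
clock: 4.72
eef_pos: [0.6033, 0.2339, -0.0241]
tool_rot: [0.055, 0.998, -0.001, -0.002]
ft_force: [-0.7, -0.0, -0.6]
grip_width: 0.0854
grasp_force: 0.0
```

{"name": "send_rows", "arguments": {
  "steps": "1 0 0 0 0 0 0;1 0 0 0 0 0 0;-1 0 0 0 0 0 0;-1 0 0 0 0 0 0;-1 0 0 0 0 0 0"
}}

```text
clock: 5.13
eef_pos: [0.6065, 0.235, -0.0194]
tool_rot: [0.055, 0.998, 0.0, 0.001]
ft_force: [0.6, 0.4, -1.8]
grip_width: 0.0585
grasp_force: 67.0
```

{"name": "send_rows", "arguments": {
  "steps": "-1 0 0 0 0 0 0;-1 0 0 0 0 0 0;-1 0 0 0 0 0 0;-1 0 0 0 0 0 0;-1 0 0 0 0 0 0"
}}

```text
clock: 5.55
eef_pos: [0.6064, 0.235, -0.0197]
tool_rot: [0.055, 0.998, 0.0, 0.001]
ft_force: [-0.8, -0.2, 5.5]
grip_width: 0.0584
grasp_force: 67.9
```

```bash
python3 - <<'E'
from h import *
o=get_obs();print(o["eef_pos"],o["tool_rot"],o["grip_width"],o["grasp_force"],o["ft_force"])
E
```

```text
[ 0.60640675  0.234998   -0.01969626] [5.53606236e-02 9.98465803e-01 3.83633933e-04 1.04637924e-03] 0.058419004777159465 67.89245657622814 [-0.77753437 -0.22153374  5.54621044]
```

{"name": "send_rows", "arguments": {
  "steps": "-1 0 0 0.008 0 0 0;-1 0 0 0.016 0 0 0;-1 0 0 0.02 0 0 0;-1 0 0 0.02 0 0 0;-1 0 0 0.016 0 0 0"
}}

```text
clock: 5.97
eef_pos: [0.6048, 0.2345, 0.0596]
tool_rot: [0.055, 0.998, -0.0, -0.001]
ft_force: [1.1, 0.5, -2.1]
grip_width: 0.0586
grasp_force: 67.1
```

{"name": "send_rows", "arguments": {
  "steps": "-1 -0.0021 -0.0103 0 0 0 0.0186;-1 -0.004 -0.02 0 0 0 0.04;-1 -0.004 -0.02 0 0 0 0.04;-1 -0.004 -0.02 0 0 0 0.04;-1 -0.004 -0.02 0 0 0 0.04"
}}

```text
clock: 6.38
eef_pos: [0.5859, 0.1434, 0.0582]
tool_rot: [-0.035, 0.999, -0.0, -0.001]
ft_force: [0.3, -0.5, -2.8]
grip_width: 0.0583
grasp_force: 67.1
```

{"name": "send_rows", "arguments": {
  "steps": "-1 -0.004 -0.02 0 0 0 0.04;-1 -0.004 -0.02 0 0 0 0.04;-1 -0.004 -0.02 0 0 0 0.04;-1 -0.004 -0.02 0 0 0 0.04;-1 -0.004 -0.02 0 0 0 0.04"
}}

```text
clock: 6.8
eef_pos: [0.5659, 0.0434, 0.0583]
tool_rot: [-0.135, 0.991, 0.0, -0.001]
ft_force: [0.0, -0.3, -1.9]
grip_width: 0.0583
grasp_force: 67.1
```

{"name": "send_rows", "arguments": {
  "steps": "-1 -0.0026 -0.013 0 0 0 0.0074;-1 0 0 0 0 0 0;-1 0 0 0 0 0 0;-1 0 0 0 0 0 0;-1 0 0 0 0 0 0"
}}

```text
clock: 7.22
eef_pos: [0.5647, 0.0322, 0.0588]
tool_rot: [-0.138, 0.99, 0.0, -0.0]
ft_force: [0.1, -0.3, -3.0]
grip_width: 0.0587
grasp_force: 67.1
```

```bash
python3 - <<'E'
from h import *
o=get_obs();print(o["eef_pos"],o["tool_rot"],o["grip_width"],o["grasp_force"],o["joint_pos"].round(2))
s=shot("wrist");save(s,"w3")
for uv,P in blobs(s,xr=(.2,.9)):
    t=np.percentile(P[:,2],95)
    print(uv.mean(0).round(),len(P),"top %.4f"%t,"all",rect(P))
E
```

```text
[0.5646964  0.03224601 0.05884836] [-1.37639059e-01  9.90482407e-01  1.93586814e-04 -2.29125546e-04] 0.058723024092196735 67.05924108624458 [ 0.06  0.47 -0.05  1.06  0.   -0.22]
[8. 5.] 207 top 0.0062 all (0.4766, -0.1622, 16, 7, -81.1)
[316. 351.] 105057 top 0.1734 all (0.5514, 0.0291, 132, 124, -74.4)
```

View pics/w3.png

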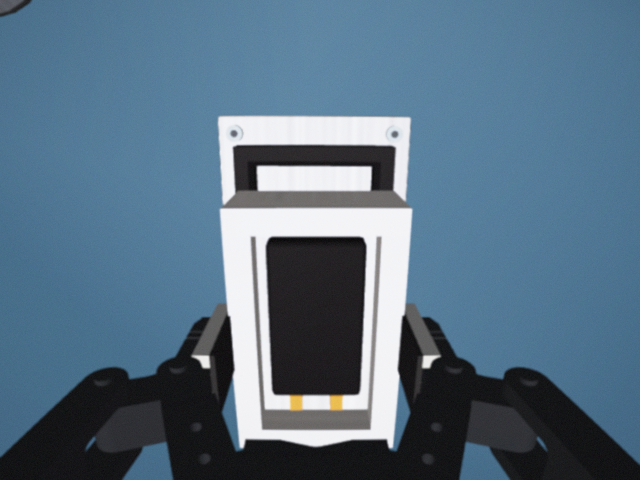

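```bash
cat >> h.py <<'E'
def toolpts(s,o):
    uv,P=cloud(s);T=R.from_quat(o["tool_rot"]).as_matrix()
    return uv,P,(P-o["eef_pos"])@T
def ends(q,name,half):
    # far (+x) edge from per-column maxima, side edges from per-row extremes; gives centre and skew
    r=cv2.minAreaRect((q[:,:2]*1000).astype(np.float32))
    xs=np.percentile(q[:,0],99.5)
    b=np.arange(np.percentile(q[:,1],5),np.percentile(q[:,1],95),.002); 
    far=np.array([[y+.001,q[(q[:,1]>=y)&(q[:,1]<y+.002),0].max()] for y in b if ((q[:,1]>=y)&(q[:,1]<y+.002)).any()])
    k=np.polyfit(far[:,0],far[:,1],1)
    print(name,len(q),"xmax %.4f centre_x %.4f"%(k[1],k[1]-half),"y %.4f %.4f mid %.4f"%(q[:,1].min(),q[:,1].max(),(q[:,1].min()+q[:,1].max())/2),"skew %.4f"%k[0])
E
python3 - <<'E'
from h import *
o=get_obs();s=shot("wrist");uv,P,q=toolpts(s,o)
z=P[:,2]; n=(uv[:,1]<300)
for lo,hi,nm,h in((.002,.009,"plate",.075),(.015,.024,"block",.060)):
    m=n&(z>lo)&(z<hi)&(np.abs(q[:,1])<.06)&(q[:,0]>.03); ends(q[m],nm,h)
m=n&(np.abs(q[:,1])<.04)&(z>.06)&(z<.13);print("base z",np.percentile(z[m],[5,50,95]))
t=np.percentile(z[m],90);ends(q[m&(z>t-.004)],"base",.048);print(t)
E
```

```text
plate 9667 xmax 0.0754 centre_x 0.0004 y -0.0529 0.0516 mid -0.0007 skew -0.0020
block 4258 xmax 0.0607 centre_x 0.0007 y -0.0427 0.0418 mid -0.0005 skew -0.0029
base z [0.0887798  0.10436683 0.10754328]
base 13742 xmax 0.0490 centre_x 0.0010 y -0.0298 0.0309 mid 0.0006 skew 0.0004
0.10727345038830957
```

{"name": "send_rows", "arguments": {
  "steps": "-1 0.0004 -0.0009 -0.01 0 0 0;-1 0 0 -0.02 0 0 0;-1 0 0 -0.014 0 0 0;-1 0 0 -0.006 0 0 0;-1 0 0 0 0 0 0"
}}

```text
clock: 7.73
eef_pos: [0.5631, 0.0307, 0.0067]
tool_rot: [-0.137, 0.991, 0.0, -0.002]
ft_force: [-0.0, 0.5, -3.3]
grip_width: 0.0588
grasp_force: 67.0
```

{"name": "send_rows", "arguments": {
  "steps": "-1 0 0 -0.003 0 0 0;-1 0 0 -0.003 0 0 0;-1 0 0 -0.003 0 0 0;-1 0 0 -0.003 0 0 0;-1 0 0 0 0 0 0"
}}

```text
clock: 8.15
eef_pos: [0.565, 0.0305, -0.0031]
tool_rot: [-0.137, 0.991, 0.0, -0.0]
ft_force: [-0.6, 0.2, -2.8]
grip_width: 0.0585
grasp_force: 67.0
```

{"name": "send_rows", "arguments": {
  "steps": "-1 0 0 -0.003 0 0 0;-1 0 0 -0.003 0 0 0;-1 0 0 -0.002 0 0 0;-1 0 0 0 0 0 0;-1 0 0 0 0 0 0"
}}

```text
clock: 8.57
eef_pos: [0.565, 0.0305, -0.0111]
tool_rot: [-0.137, 0.991, 0.0, -0.0]
ft_force: [0.4, 0.3, -2.5]
grip_width: 0.0583
grasp_force: 67.0
```

{"name": "send_rows", "arguments": {
  "steps": "-1 0 0 -0.001 0 0 0;-1 0 0 -0.001 0 0 0;-1 0 0 -0.0005 0 0 0;-1 0 0 0 0 0 0;-1 0 0 0 0 0 0"
}}

```text
clock: 8.98
eef_pos: [0.5651, 0.0305, -0.0134]
tool_rot: [-0.137, 0.991, -0.0, -0.0]
ft_force: [0.8, -0.2, -3.2]
grip_width: 0.059
grasp_force: 67.0
```

{"name": "send_rows", "arguments": {
  "steps": "1 0 0 0 0 0 0;1 0 0 0 0 0 0;1 0 0 0 0 0 0;1 0 0 0 0 0 0;1 0 0 0 0 0 0"
}}

```text
clock: 9.4
eef_pos: [0.5655, 0.0305, -0.013]
tool_rot: [-0.137, 0.991, -0.0, 0.0]
ft_force: [-0.0, 0.2, -0.8]
grip_width: 0.0851
grasp_force: 0.0
```

{"name": "send_rows", "arguments": {
  "steps": "1 0 0 0.005 0 0 0;1 0 0 0.01 0 0 0;1 0 0 0.025 0 0 0;1 0 0 0.04 0 0 0;1 0 0 0.04 0 0 0"
}}

```text
clock: 9.82
eef_pos: [0.5639, 0.0304, 0.1077]
tool_rot: [-0.137, 0.991, 0.0, -0.001]
ft_force: [1.3, -0.3, 0.3]
grip_width: 0.0855
grasp_force: 0.0
```

{"name": "send_rows", "arguments": {
  "steps": "1 0 0 0.04 0 0 0;1 0 0 0.03 0 0 0;1 0 0 0.02 0 0 0;1 0 0 0 0 0 0;1 0 0 0 0 0 0"
}}

```text
clock: 10.23
eef_pos: [0.5663, 0.0306, 0.1992]
tool_rot: [-0.137, 0.991, -0.0, 0.002]
ft_force: [0.1, -0.6, -0.9]
grip_width: 0.0852
grasp_force: 0.0
```

```bash
python3 - <<'E'
from h import *
o=get_obs();print(o["eef_pos"],o["tool_rot"],o["grip_width"],o["joint_pos"].round(2))
s=shot("wrist");uv,P,q=toolpts(s,o);z=P[:,2];n=uv[:,1]<330
m=n&(np.abs(q[:,0])<.08)&(np.abs(q[:,1])<.06)
print("base top",rect(P[m&(z>.030)&(z<.045)]),np.percentile(z[m&(z>.030)&(z<.045)],95))
print("block",rect(P[m&(z>.016)&(z<.024)]))
print("plate",rect(P[m&(z>.003)]))
for nm in("scene","side"):
    s=shot(nm)
    for uv,P in blobs(s): t=np.percentile(P[:,2],97); print(nm,uv.mean(0).round(),"top %.4f"%t,rect(P[P[:,2]>t-.004]))
E
```

```text
[0.56634951 0.03055477 0.19924166] [-1.37164564e-01  9.90545154e-01 -2.09410025e-04  2.47708514e-03] 0.08522358511274582 [ 0.05  0.37  0.19  1.38 -0.   -0.22]
base top (0.5643, 0.0304, 97, 60, 15.8) 0.035128328299503644
block (0.5648, 0.0312, 121, 85, 15.4)
plate (0.5649, 0.0306, 150, 109, 15.7)
scene [451. 169.] top 0.0213 (0.4843, 0.4341, 98, 59, -20.8)
scene [285. 190.] top 0.0455 (0.4046, 0.0387, 38, 33, 63.0)
scene [195. 227.] top 0.1547 (0.448, -0.1802, 16, 16, 4.7)
scene [309. 248.] top 0.0366 (0.5666, 0.0301, 98, 62, 16.4)
scene [127. 238.] top 0.0204 (0.3985, -0.329, 87, 50, -20.0)
scene [360. 301.] top 0.0338 (0.7377, 0.0705, 52, 24, -89.7)
scene [221. 322.] top 0.1514 (0.7319, -0.1937, 48, 36, 89.9)
side [230. 176.] top 0.0226 (0.4809, 0.4353, 94, 64, -20.6)
side [371. 218.] top 0.0340 (0.736, 0.0703, 54, 28, -89.2)
side [320. 253.] top 0.0370 (0.563, 0.0303, 99, 64, 16.0)
side [439. 266.] top 0.1507 (0.7303, -0.1934, 47, 38, 88.7)
side [258. 269.] top 0.0470 (0.3969, 0.0408, 40, 37, 38.2)
side [323. 324.] top 0.1564 (0.4438, -0.1808, 17, 15, -85.6)
side [338. 402.] top 0.0196 (0.3941, -0.3282, 87, 50, -20.2)
```

{"name": "send_rows", "arguments": {
  "steps": "1 -0.003 0.015 0 0 0 -0.02;1 -0.006 0.029 0 0 0 -0.045;1 -0.006 0.029 0 0 0 -0.045;1 -0.006 0.029 0 0 0 -0.045;1 -0.006 0.029 0 0 0 -0.045"
}}

```text
clock: 10.8
eef_pos: [0.5367, 0.1622, 0.1947]
tool_rot: [-0.036, 0.999, -0.0, -0.002]
ft_force: [0.6, 0.7, 0.7]
grip_width: 0.0856
grasp_force: 0.0
```

{"name": "send_rows", "arguments": {
  "steps": "1 -0.006 0.029 0 0 0 -0.045;1 -0.006 0.029 0 0 0 -0.045;1 -0.006 0.029 0 0 0 -0.045;1 -0.006 0.029 0 0 0 -0.045;1 -0.006 0.029 0 0 0 -0.045"
}}

```text
clock: 11.22
eef_pos: [0.5067, 0.3073, 0.1946]
tool_rot: [0.076, 0.997, -0.001, -0.002]
ft_force: [1.0, 0.2, 0.1]
grip_width: 0.0855
grasp_force: 0.0
```

{"name": "send_rows", "arguments": {
  "steps": "1 -0.006 0.029 0 0 0 -0.045;1 -0.006 0.029 0 0 0 -0.045;1 -0.006 0.029 0 0 0 -0.045;1 -0.006 0.029 0 0 0 -0.045;1 -0.004 0.014 0 0 0 -0.034"
}}

```text
clock: 11.63
eef_pos: [0.4782, 0.4392, 0.194]
tool_rot: [0.18, 0.984, -0.001, -0.001]
ft_force: [0.2, -0.0, 0.4]
grip_width: 0.0852
grasp_force: 0.0
```

{"name": "send_rows", "arguments": {
  "steps": "1 0 0 0 0 0 0;1 0 0 0 0 0 0;1 0 0 0 0 0 0;1 0 0 0 0 0 0;1 0 0 0 0 0 0"
}}

```text
clock: 12.05
eef_pos: [0.4807, 0.4352, 0.1965]
tool_rot: [0.182, 0.983, -0.0, -0.0]
ft_force: [-0.6, 1.0, -0.3]
grip_width: 0.0854
grasp_force: 0.0
```

```bash
cat >> h.py <<'E'
def yaw(o): y=R.from_quat(o["tool_rot"]).as_matrix()[:,1]; return np.degrees(np.arctan2(y[1],y[0]))
def near(zlo,r=.07):
    """part under the wrist: its rect, and the shift/turn to straddle it"""
    o=get_obs();s=shot("wrist");uv,P,q=toolpts(s,o)
    B=[b for b in blobs(s,zlo,xr=(.1,.9),yr=(-.6,.6)) if np.hypot(*(b[1][:,:2].mean(0)-o["eef_pos"][:2]))<r]
    for uv,P in B:
        t=np.percentile(P[:,2],95);c=rect(P[P[:,2]>t-.004]);d=(c[4]+90-yaw(o)+90)%180-90
        print("top %.4f"%t,c,"tcp",o["eef_pos"].round(4),"yaw %.1f"%yaw(o),"shift",(np.array(c[:2])-o["eef_pos"][:2]).round(4),"turn %.4f"%np.radians(d))
    return o,s
E
python3 - <<'E'
from h import *
near(.004)
E
```

```text
top 0.0189 (0.4821, 0.4362, 97, 60, -21.0) tcp [0.4807 0.4352 0.1965] yaw 69.1 shift [0.0014 0.001 ] turn -0.0011
```

{"name": "send_rows", "arguments": {
  "steps": "1 0.0014 0.001 -0.02 0 0 0;1 0 0 -0.04 0 0 0;1 0 0 -0.04 0 0 0;1 0 0 -0.04 0 0 0;1 0 0 -0.03 0 0 0"
}}

```text
clock: 12.52
eef_pos: [0.4807, 0.4355, 0.0236]
tool_rot: [0.181, 0.983, -0.001, -0.001]
ft_force: [-0.8, -0.3, -0.8]
grip_width: 0.0854
grasp_force: 0.0
```

{"name": "send_rows", "arguments": {
  "steps": "1 0 0 -0.02 0 0 0;1 0 0 -0.015 0 0 0;1 0 0 -0.01 0 0 0;1 0 0 -0.006 0 0 0;1 0 0 -0.0045 0 0 0"
}}

```text
clock: 12.93
eef_pos: [0.482, 0.4373, -0.0289]
tool_rot: [0.181, 0.983, 0.0, 0.0]
ft_force: [0.2, 0.8, 0.0]
grip_width: 0.085
grasp_force: 0.0
```

{"name": "send_rows", "arguments": {
  "steps": "1 0 0 0 0 0 0;1 0 0 0 0 0 0;1 0 0 0 0 0 0;1 0 0 0 0 0 0;-1 0 0 0 0 0 0"
}}

```text
clock: 13.35
eef_pos: [0.482, 0.438, -0.0279]
tool_rot: [0.181, 0.984, 0.001, 0.0]
ft_force: [-0.2, 0.8, 0.5]
grip_width: 0.0758
grasp_force: 0.0
```

{"name": "send_rows", "arguments": {
  "steps": "-1 0 0 0 0 0 0;-1 0 0 0 0 0 0;-1 0 0 0 0 0 0;-1 0 0 0 0 0 0;-1 0 0 0 0 0 0"
}}

```text
clock: 13.77
eef_pos: [0.4821, 0.4382, -0.028]
tool_rot: [0.181, 0.984, 0.001, 0.0]
ft_force: [-0.0, -0.9, 5.2]
grip_width: 0.0581
grasp_force: 64.7
```

{"name": "send_rows", "arguments": {
  "steps": "-1 0 0 0 0 0 0;-1 0 0 0 0 0 0;-1 0 0 0 0 0 0;-1 0 0 0 0 0 0;-1 0 0 0 0 0 0"
}}

```text
clock: 14.18
eef_pos: [0.4821, 0.4381, -0.028]
tool_rot: [0.181, 0.984, 0.001, 0.0]
ft_force: [-0.7, 0.9, 6.4]
grip_width: 0.0584
grasp_force: 64.7
```

{"name": "send_rows", "arguments": {
  "steps": "-1 0 0 0.01 0 0 0;-1 0 0 0.02 0 0 0;-1 0 0 0.03 0 0 0;-1 0 0 0.025 0 0 0;-1 0 0 0.015 0 0 0"
}}

```text
clock: 14.6
eef_pos: [0.4823, 0.4379, 0.0739]
tool_rot: [0.181, 0.983, 0.001, 0.001]
ft_force: [0.9, 0.3, -0.6]
grip_width: 0.0583
grasp_force: 64.6
```

{"name": "send_rows", "arguments": {
  "steps": "-1 0.003 -0.015 0 0 0 0.02;-1 0.006 -0.029 0 0 0 0.045;-1 0.006 -0.029 0 0 0 0.045;-1 0.006 -0.029 0 0 0 0.045;-1 0.006 -0.029 0 0 0 0.045"
}}

```text
clock: 15.02
eef_pos: [0.5078, 0.3048, 0.0707]
tool_rot: [0.08, 0.997, -0.001, -0.001]
ft_force: [0.0, 0.3, -1.1]
grip_width: 0.0584
grasp_force: 64.6
```

{"name": "send_rows", "arguments": {
  "steps": "-1 0.006 -0.029 0 0 0 0.045;-1 0.006 -0.029 0 0 0 0.045;-1 0.006 -0.029 0 0 0 0.045;-1 0.006 -0.029 0 0 0 0.045;-1 0.006 -0.029 0 0 0 0.045"
}}

```text
clock: 15.43
eef_pos: [0.5379, 0.1597, 0.0708]
tool_rot: [-0.032, 0.999, -0.0, -0.001]
ft_force: [-0.4, -0.2, -1.4]
grip_width: 0.0584
grasp_force: 64.6
```

{"name": "send_rows", "arguments": {
  "steps": "-1 0.006 -0.029 0 0 0 0.045;-1 0.006 -0.029 0 0 0 0.045;-1 0.006 -0.029 0 0 0 0.045;-1 0.006 -0.029 0 0 0 0.045;-1 0.002 -0.0155 0 0 0 0.035"
}}

```text
clock: 15.85
eef_pos: [0.5644, 0.0266, 0.0708]
tool_rot: [-0.137, 0.991, -0.001, -0.001]
ft_force: [0.3, 0.4, -0.7]
grip_width: 0.0581
grasp_force: 64.6
```

{"name": "send_rows", "arguments": {
  "steps": "-1 0 0 0 0 0 0;-1 0 0 0 0 0 0;-1 0 0 0 0 0 0;-1 0 0 0 0 0 0;-1 0 0 0 0 0 0"
}}

```text
clock: 16.27
eef_pos: [0.5643, 0.0312, 0.071]
tool_rot: [-0.138, 0.99, 0.0, -0.0]
ft_force: [0.1, 0.1, -1.4]
grip_width: 0.0585
grasp_force: 64.6
```

```bash
python3 - <<'E'
from h import *
o=get_obs();print(o["eef_pos"],yaw(o),o["grip_width"],o["grasp_force"])
s=shot("wrist");uv,P,q=toolpts(s,o);z=P[:,2];n=(uv[:,1]<300)
m=n&(np.abs(q[:,1])<.04)&(z>.09)&(z<.14);t=np.percentile(z[m],90);print(t);ends(q[m&(z>t-.004)],"slice",.048)
for lo,hi,nm,h in((.002,.009,"plate",.075),(.015,.024,"block",.060),(.032,.038,"base",.048)):
    m=n&(z>lo)&(z<hi)&(np.abs(q[:,1])<.06)&(q[:,0]>.03)
    if m.sum()>100: ends(q[m],nm,h)
s=shot("scene")
for uv,P in blobs(s): t=np.percentile(P[:,2],97); print(uv.mean(0).round(),"top %.4f"%t,rect(P[P[:,2]>t-.004]))
E
```

```text
[0.56425628 0.03117806 0.07104699] 105.91820691725114 0.058507857443702904 64.62887048721313
0.11742191978563922
slice 8882 xmax 0.0474 centre_x -0.0006 y -0.0296 0.0307 mid 0.0005 skew 0.0009
plate 6342 xmax 0.0781 centre_x 0.0031 y -0.0556 0.0599 mid 0.0021 skew 0.2023
block 4726 xmax 0.0599 centre_x -0.0001 y -0.0417 0.0427 mid 0.0005 skew -0.0081
base 2642 xmax 0.0482 centre_x 0.0002 y -0.0308 0.0296 mid -0.0006 skew -0.0022
[282. 185.] top 0.0465 (0.3995, 0.0342, 39, 24, -15.0)
[310. 236.] top 0.1743 (0.5694, 0.0318, 127, 32, -77.9)
[195. 227.] top 0.1551 (0.4469, -0.1805, 16, 16, 0.8)
[136. 241.] top 0.0205 (0.4152, -0.3116, 88, 50, -19.9)
[360. 302.] top 0.0340 (0.7378, 0.0706, 52, 24, 89.9)
[221. 322.] top 0.1514 (0.732, -0.1931, 48, 36, 89.5)
```

{"name": "send_rows", "arguments": {
  "steps": "-1 -0.0006 -0.0011 -0.012 0 0 0;-1 0 0 -0.02 0 0 0;-1 0 0 -0.015 0 0 0;-1 0 0 -0.006 0 0 0;-1 0 0 0 0 0 0"
}}

```text
clock: 16.78
eef_pos: [0.5622, 0.0293, 0.0164]
tool_rot: [-0.138, 0.99, 0.0, -0.002]
ft_force: [0.0, 0.5, -2.1]
grip_width: 0.0583
grasp_force: 64.6
```

{"name": "send_rows", "arguments": {
  "steps": "-1 0 0 -0.003 0 0 0;-1 0 0 -0.003 0 0 0;-1 0 0 -0.002 0 0 0;-1 0 0 0 0 0 0;-1 0 0 0 0 0 0"
}}

```text
clock: 17.2
eef_pos: [0.5642, 0.0289, 0.0105]
tool_rot: [-0.138, 0.99, -0.0, 0.0]
ft_force: [0.3, 0.6, -0.9]
grip_width: 0.0583
grasp_force: 64.6
```

{"name": "send_rows", "arguments": {
  "steps": "-1 0 0 -0.002 0 0 0;-1 0 0 -0.002 0 0 0;-1 0 0 -0.001 0 0 0;-1 0 0 0 0 0 0;-1 0 0 0 0 0 0"
}}

```text
clock: 17.62
eef_pos: [0.5639, 0.0289, 0.005]
tool_rot: [-0.138, 0.99, 0.0, -0.0]
ft_force: [0.3, 0.0, -1.5]
grip_width: 0.0582
grasp_force: 64.6
```

{"name": "send_rows", "arguments": {
  "steps": "-1 0 0 -0.001 0 0 0;-1 0 0 -0.001 0 0 0;-1 0 0 0 0 0 0;-1 0 0 0 0 0 0;-1 0 0 0 0 0 0"
}}

```text
clock: 18.03
eef_pos: [0.564, 0.0289, 0.0031]
tool_rot: [-0.138, 0.99, -0.0, 0.0]
ft_force: [-0.5, 0.2, -1.1]
grip_width: 0.0582
grasp_force: 64.6
```

{"name": "send_rows", "arguments": {
  "steps": "-1 0 0 -0.001 0 0 0;-1 0 0 0 0 0 0;-1 0 0 0 0 0 0;1 0 0 0 0 0 0;1 0 0 0 0 0 0"
}}

```text
clock: 18.45
eef_pos: [0.5641, 0.0289, 0.0022]
tool_rot: [-0.138, 0.99, -0.0, 0.0]
ft_force: [-0.2, 0.2, 1.1]
grip_width: 0.0802
grasp_force: 0.0
```

{"name": "send_rows", "arguments": {
  "steps": "1 0 0 0 0 0 0;1 0 0 0 0 0 0;1 0 0 0 0 0 0;1 0 0 0.005 0 0 0;1 0 0 0.01 0 0 0"
}}

```text
clock: 18.87
eef_pos: [0.5627, 0.0288, 0.0164]
tool_rot: [-0.138, 0.99, 0.0, -0.001]
ft_force: [-0.4, 0.3, 0.5]
grip_width: 0.0855
grasp_force: 0.0
```

{"name": "send_rows", "arguments": {
  "steps": "1 0 0 0.025 0 0 0;1 0 0 0.04 0 0 0;1 0 0 0.04 0 0 0;1 0 0 0.04 0 0 0;1 0 0 0.035 0 0 0"
}}

```text
clock: 19.28
eef_pos: [0.5643, 0.0289, 0.2012]
tool_rot: [-0.138, 0.99, -0.0, 0.002]
ft_force: [1.5, -0.3, -1.3]
grip_width: 0.0852
grasp_force: 0.0
```

{"name": "send_rows", "arguments": {
  "steps": "1 0 0 0 0 0 0;1 0 0 0 0 0 0;1 0 0 0 0 0 0;1 0 0 0 0 0 0;1 0 0 0 0 0 0"
}}

```text
clock: 19.7
eef_pos: [0.5627, 0.0288, 0.1953]
tool_rot: [-0.138, 0.99, 0.0, -0.002]
ft_force: [0.5, -0.3, 0.3]
grip_width: 0.0855
grasp_force: 0.0
```

```bash
python3 - <<'E'
from h import *
o=get_obs();print(o["eef_pos"],yaw(o))
s=shot("wrist");uv,P,q=toolpts(s,o);z=P[:,2];n=uv[:,1]<330
m=n&(np.abs(q[:,0])<.08)&(np.abs(q[:,1])<.06)
k=m&(z>.042)&(z<.06)
print("slice top",rect(P[k]),np.percentile(z[k],[5,50,95]))
for nm in("scene","side"):
    s=shot(nm)
    for uv,P in blobs(s): t=np.percentile(P[:,2],97); print(nm,uv.mean(0).round(),"top %.4f"%t,rect(P[P[:,2]>t-.004]))
E
```

```text
[0.56273237 0.02883013 0.19530663] 105.82473702974526
slice top (0.565, 0.0294, 97, 60, 15.8) [0.04244578 0.04799431 0.04928151]
scene [285. 190.] top 0.0459 (0.4059, 0.0397, 38, 32, 79.2)
scene [195. 226.] top 0.1550 (0.4471, -0.18, 17, 15, 12.0)
scene [308. 248.] top 0.0505 (0.5667, 0.0291, 98, 62, 15.2)
scene [136. 241.] top 0.0204 (0.4143, -0.3118, 87, 49, -20.4)
scene [360. 302.] top 0.0343 (0.7379, 0.0704, 52, 24, -90.0)
scene [222. 322.] top 0.1514 (0.7313, -0.1934, 48, 37, -90.0)
side [371. 218.] top 0.0347 (0.735, 0.0703, 52, 28, 87.9)
side [320. 252.] top 0.0511 (0.5636, 0.03, 99, 62, 16.2)
side [439. 266.] top 0.1505 (0.7303, -0.1925, 49, 39, 88.5)
side [258. 269.] top 0.0472 (0.3971, 0.0403, 40, 37, -87.8)
side [323. 325.] top 0.1559 (0.4427, -0.1806, 21, 13, 60.0)
side [341. 391.] top 0.0196 (0.4106, -0.3122, 87, 51, -18.9)
```

{"name": "send_rows", "arguments": {
  "steps": "1 -0.006 -0.014 0 0 0 -0.025;1 -0.0125 -0.0284 0.005 0 0 -0.052;1 -0.0125 -0.0284 0 0 0 -0.052;1 -0.0125 -0.0284 0 0 0 -0.052;1 -0.0125 -0.0284 0 0 0 -0.052"
}}

```text
clock: 20.27
eef_pos: [0.5067, -0.1003, 0.2019]
tool_rot: [-0.02, 1.0, -0.0, -0.0]
ft_force: [-0.1, 0.1, -1.4]
grip_width: 0.0855
grasp_force: 0.0
```

{"name": "send_rows", "arguments": {
  "steps": "1 -0.0125 -0.0284 0 0 0 -0.052;1 -0.0125 -0.0284 0 0 0 -0.052;1 -0.0125 -0.0284 0 0 0 -0.052;1 -0.0125 -0.0284 0 0 0 -0.052;1 -0.0125 -0.0284 0 0 0 -0.052"
}}

```text
clock: 20.68
eef_pos: [0.4438, -0.2424, 0.2019]
tool_rot: [0.11, 0.994, -0.0, -0.0]
ft_force: [0.7, 0.2, -0.2]
grip_width: 0.0857
grasp_force: 0.0
```

{"name": "send_rows", "arguments": {
  "steps": "1 -0.0125 -0.0284 0 0 0 -0.052;1 -0.0125 -0.0284 0 0 0 -0.052;1 -0.0065 -0.0144 0 0 0 -0.03;1 0 0 0 0 0 0;1 0 0 0 0 0 0"
}}

```text
clock: 21.1
eef_pos: [0.4128, -0.3127, 0.2017]
tool_rot: [0.176, 0.984, 0.0, -0.0]
ft_force: [-0.8, 0.7, 0.7]
grip_width: 0.0855
grasp_force: 0.0
```

{"name": "send_rows", "arguments": {
  "steps": "1 0 0 0 0 0 0;1 0 0 0 0 0 0;1 0 0 0 0 0 0;1 0 0 0 0 0 0;1 0 0 0 0 0 0"
}}

```text
clock: 21.52
eef_pos: [0.4144, -0.3112, 0.2022]
tool_rot: [0.174, 0.985, -0.0, 0.0]
ft_force: [0.3, 0.6, -0.9]
grip_width: 0.0853
grasp_force: 0.0
```

```bash
python3 - <<'E'
from h import *
o,s=near(.004,.1);save(s,"w4");print(o["joint_pos"].round(2))
E
```

```text
top 0.0175 (0.4113, -0.3117, 86, 50, -19.6) tcp [ 0.4144 -0.3112  0.2022] yaw 70.0 shift [-0.0031 -0.0005] turn 0.0073
[-0.64  0.28  0.06  1.35  0.   -0.29]
```

View pics/w4.png

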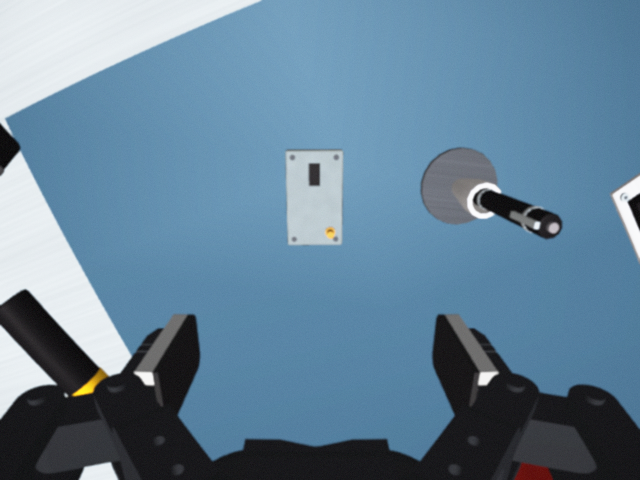

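{"name": "send_rows", "arguments": {
  "steps": "1 -0.0031 -0.0005 -0.02 0 0 0.007;1 0 0 -0.04 0 0 0;1 0 0 -0.04 0 0 0;1 0 0 -0.04 0 0 0;1 0 0 -0.03 0 0 0"
}}

```text
clock: 21.98
eef_pos: [0.4098, -0.3112, 0.0294]
tool_rot: [0.171, 0.985, 0.001, -0.001]
ft_force: [0.6, 0.8, -0.1]
grip_width: 0.0853
grasp_force: 0.0
```

{"name": "send_rows", "arguments": {
  "steps": "1 0 0 -0.022 0 0 0;1 0 0 -0.016 0 0 0;1 0 0 -0.012 0 0 0;1 0 0 -0.007 0 0 0;1 0 0 -0.004 0 0 0"
}}

```text
clock: 22.4
eef_pos: [0.4105, -0.3118, -0.0299]
tool_rot: [0.171, 0.985, 0.0, -0.001]
ft_force: [-0.0, 0.5, 1.1]
grip_width: 0.0854
grasp_force: 0.0
```

{"name": "send_rows", "arguments": {
  "steps": "1 0 0 0 0 0 0;1 0 0 0 0 0 0;1 0 0 0 0 0 0;1 0 0 0 0 0 0;-1 0 0 0 0 0 0"
}}

```text
clock: 22.82
eef_pos: [0.4115, -0.3129, -0.0281]
tool_rot: [0.171, 0.985, -0.0, 0.001]
ft_force: [0.8, 0.3, -0.3]
grip_width: 0.0755
grasp_force: 0.0
```

{"name": "send_rows", "arguments": {
  "steps": "-1 0 0 0 0 0 0;-1 0 0 0 0 0 0;-1 0 0 0 0 0 0;-1 0 0 0 0 0 0;-1 0 0 0 0 0 0"
}}

```text
clock: 23.23
eef_pos: [0.4114, -0.313, -0.0283]
tool_rot: [0.171, 0.985, -0.0, 0.001]
ft_force: [0.2, -0.8, 4.6]
grip_width: 0.0481
grasp_force: 61.4
```

{"name": "send_rows", "arguments": {
  "steps": "-1 0 0 0 0 0 0;-1 0 0 0 0 0 0;-1 0 0 0 0 0 0;-1 0 0 0 0 0 0;-1 0 0 0 0 0 0"
}}

```text
clock: 23.65
eef_pos: [0.4114, -0.313, -0.0283]
tool_rot: [0.171, 0.985, -0.0, 0.001]
ft_force: [-0.9, -0.2, 5.9]
grip_width: 0.0486
grasp_force: 61.5
```

{"name": "send_rows", "arguments": {
  "steps": "-1 0 0 0.01 0 0 0;-1 0 0 0.03 0 0 0;-1 0 0 0.04 0 0 0;-1 0 0 0.04 0 0 0;-1 0 0 0.04 0 0 0"
}}

```text
clock: 24.07
eef_pos: [0.4098, -0.3114, 0.1324]
tool_rot: [0.171, 0.985, 0.001, -0.001]
ft_force: [0.7, -0.6, -1.6]
grip_width: 0.0487
grasp_force: 62.5
```

{"name": "send_rows", "arguments": {
  "steps": "-1 0 0 0.035 0 0 0;-1 0.006 0.014 0.02 0 0 0.025;-1 0.0125 0.0284 0.013 0 0 0.052;-1 0.0125 0.0284 0 0 0 0.052;-1 0.0125 0.0284 0 0 0 0.052"
}}

```text
clock: 24.48
eef_pos: [0.4548, -0.2123, 0.2005]
tool_rot: [0.081, 0.997, -0.0, 0.001]
ft_force: [0.1, -0.1, -0.6]
grip_width: 0.0485
grasp_force: 62.5
```

{"name": "send_rows", "arguments": {
  "steps": "-1 0.0125 0.0284 0 0 0 0.052;-1 0.0125 0.0284 0 0 0 0.052;-1 0.0125 0.0284 0 0 0 0.052;-1 0.0125 0.0284 0 0 0 0.052;-1 0.0125 0.0284 0 0 0 0.052"
}}

```text
clock: 24.9
eef_pos: [0.5164, -0.0694, 0.1989]
tool_rot: [-0.05, 0.999, 0.0, -0.001]
ft_force: [0.5, -0.7, -1.7]
grip_width: 0.0482
grasp_force: 62.5
```

{"name": "send_rows", "arguments": {
  "steps": "-1 0.0125 0.0284 0 0 0 0.052;-1 0.0125 0.0284 0 0 0 0.052;-1 0.0125 0.0284 0 0 0 0.052;-1 0.009 0.0155 -0.02 0 0 0.023;-1 0 0 -0.04 0 0 0"
}}

```text
clock: 25.32
eef_pos: [0.5689, 0.0337, 0.1434]
tool_rot: [-0.141, 0.99, 0.0, 0.006]
ft_force: [1.0, 0.2, -1.5]
grip_width: 0.0485
grasp_force: 62.6
```

{"name": "send_rows", "arguments": {
  "steps": "-1 0 0 -0.035 0 0 0;-1 0 0 -0.02 0 0 0;-1 0 0 0 0 0 0;-1 0 0 0 0 0 0;-1 0 0 0 0 0 0"
}}

```text
clock: 25.73
eef_pos: [0.5644, 0.0295, 0.0857]
tool_rot: [-0.138, 0.99, -0.0, 0.001]
ft_force: [-0.3, -0.7, -1.0]
grip_width: 0.0483
grasp_force: 62.5
```

```bash
python3 - <<'E'
from h import *
o=get_obs();print(o["eef_pos"],yaw(o),o["grip_width"],o["grasp_force"])
s=shot("wrist");save(s,"w5");uv,P,q=toolpts(s,o);z=P[:,2];n=(uv[:,1]<300)
m=n&(np.abs(q[:,1])<.04)&(z>.1)&(z<.16);t=np.percentile(z[m],85);print(t);ends(q[m&(abs(z-t)<.004)],"cover",.043)
for lo,hi,nm,h in((.015,.024,"block",.060),(.046,.053,"slice",.048)):
    m=n&(z>lo)&(z<hi)&(np.abs(q[:,1])<.06)&(q[:,0]>.03)
    if m.sum()>100: ends(q[m],nm,h)
E
```

```text
[0.56437623 0.02953023 0.08567314] 105.82028092522867 0.04828336558246474 62.518712282180786
0.1303779532362613
cover 11464 xmax 0.0429 centre_x -0.0001 y -0.0248 0.0255 mid 0.0003 skew 0.0028
block 3752 xmax 0.0597 centre_x -0.0003 y -0.0405 0.0598 mid 0.0097 skew -0.0037
slice 2674 xmax 0.0478 centre_x -0.0002 y -0.0304 0.0298 mid -0.0003 skew 0.0005
```

View pics/w5.png

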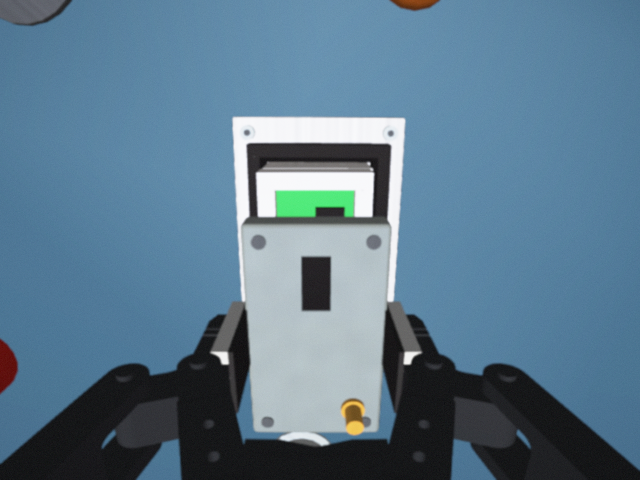

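{"name": "send_rows", "arguments": {
  "steps": "-1 0.0002 -0.0006 -0.012 0 0 0;-1 0 0 -0.022 0 0 0;-1 0 0 -0.017 0 0 0;-1 0 0 -0.006 0 0 0;-1 0 0 0 0 0 0"
}}

```text
clock: 26.2
eef_pos: [0.5634, 0.0287, 0.0272]
tool_rot: [-0.138, 0.991, 0.0, -0.0]
ft_force: [-0.5, 0.2, -1.0]
grip_width: 0.0482
grasp_force: 62.6
```

{"name": "send_rows", "arguments": {
  "steps": "-1 0 0 -0.003 0 0 0;-1 0 0 -0.003 0 0 0;-1 0 0 -0.002 0 0 0;-1 0 0 0 0 0 0;-1 0 0 0 0 0 0"
}}

```text
clock: 26.62
eef_pos: [0.5639, 0.0289, 0.0195]
tool_rot: [-0.138, 0.99, -0.0, 0.0]
ft_force: [0.5, -0.7, -1.0]
grip_width: 0.0482
grasp_force: 62.6
```

{"name": "send_rows", "arguments": {
  "steps": "-1 0 0 -0.002 0 0 0;-1 0 0 -0.001 0 0 0;-1 0 0 -0.001 0 0 0;-1 0 0 0 0 0 0;-1 0 0 0 0 0 0"
}}

```text
clock: 27.03
eef_pos: [0.5638, 0.0289, 0.016]
tool_rot: [-0.138, 0.99, -0.0, 0.0]
ft_force: [-2.5, 0.3, 5.4]
grip_width: 0.0483
grasp_force: 63.2
```

{"name": "send_rows", "arguments": {
  "steps": "1 0 0 0 0 0 0;1 0 0 0 0 0 0;1 0 0 0 0 0 0;1 0 0 0 0 0 0;1 0 0 0 0 0 0"
}}

```text
clock: 27.45
eef_pos: [0.5635, 0.0289, 0.0149]
tool_rot: [-0.138, 0.99, 0.0, -0.0]
ft_force: [0.4, -0.1, -0.5]
grip_width: 0.0853
grasp_force: 0.0
```

{"name": "send_rows", "arguments": {
  "steps": "1 0 0 0.005 0 0 0;1 0 0 0.015 0 0 0;1 0 0 0.03 0 0 0;1 0 0 0.04 0 0 0;1 0 0 0.04 0 0 0"
}}

```text
clock: 27.87
eef_pos: [0.5624, 0.0288, 0.1458]
tool_rot: [-0.138, 0.99, 0.0, -0.001]
ft_force: [1.4, 0.7, 0.9]
grip_width: 0.0858
grasp_force: 0.0
```

{"name": "send_rows", "arguments": {
  "steps": "1 0 0 0.035 0 0 0;1 0 0 0.02 0 0 0;1 0 0 0 0 0 0;1 0 0 0 0 0 0;1 0 0 0 0 0 0"
}}

```text
clock: 28.28
eef_pos: [0.563, 0.0289, 0.1993]
tool_rot: [-0.138, 0.99, 0.0, -0.001]
ft_force: [-0.9, 0.3, -0.1]
grip_width: 0.0853
grasp_force: 0.0
```

```bash
python3 - <<'E'
from h import *
o=get_obs();print(o["eef_pos"],yaw(o))
s=shot("wrist");save(s,"w6");uv,P,q=toolpts(s,o);z=P[:,2];n=uv[:,1]<330
m=n&(np.abs(q[:,0])<.08)&(np.abs(q[:,1])<.06)
for nm,lo,hi in(("cover",.057,.066),("slice ledge",.046,.053),("block",.017,.023)):
    k=m&(z>lo)&(z<hi);print(nm,k.sum(),rect(P[k]),np.percentile(z[k],[10,50,90]).round(4))
for nm in("scene","side"):
    s=shot(nm);uv,P=cloud(s)
    for uv,P in blobs(s): t=np.percentile(P[:,2],97); print(nm,uv.mean(0).round(),"top %.4f"%t,rect(P[P[:,2]>t-.004]))
E
```

```text
[0.56296699 0.02886306 0.19932862] 105.82363720693392
cover 6661 (0.5637, 0.0291, 86, 50, 15.8) [0.0593 0.0602 0.0612]
slice ledge 1736 (0.5647, 0.0293, 96, 60, 15.8) [0.0472 0.0482 0.0491]
block 3196 (0.5646, 0.0311, 121, 85, 15.4) [0.0173 0.0182 0.0191]
scene [285. 190.] top 0.0463 (0.4056, 0.04, 39, 31, 81.1)
scene [195. 226.] top 0.1550 (0.4478, -0.1804, 16, 15, -85.9)
scene [308. 248.] top 0.0630 (0.5668, 0.0292, 88, 51, 16.5)
scene [360. 301.] top 0.0336 (0.7376, 0.0701, 52, 25, 89.9)
scene [221. 321.] top 0.1514 (0.7314, -0.1934, 48, 37, -89.9)
side [371. 218.] top 0.0342 (0.7361, 0.0701, 55, 28, -89.7)
side [320. 251.] top 0.0638 (0.5632, 0.0298, 88, 52, 14.7)
side [439. 266.] top 0.1505 (0.7308, -0.193, 49, 38, 89.5)
side [258. 269.] top 0.0473 (0.3975, 0.0403, 40, 37, 82.7)
side [323. 324.] top 0.1562 (0.4441, -0.1809, 19, 15, -87.2)
```

View pics/w6.png

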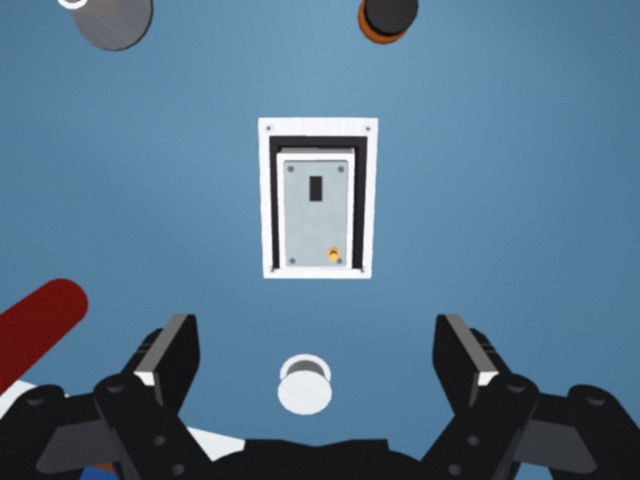

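{"name": "send_rows", "arguments": {
  "steps": "1 -0.007 -0.0125 0.005 0 0 0;1 -0.0137 -0.0245 0 0 0 0;1 -0.0137 -0.0245 0 0 0 0;1 -0.0137 -0.0245 0 0 0 0;1 -0.0137 -0.0245 0 0 0 0"
}}

```text
clock: 28.85
eef_pos: [0.5001, -0.0829, 0.2044]
tool_rot: [-0.138, 0.99, 0.0, -0.001]
ft_force: [0.3, -0.7, 0.7]
grip_width: 0.0855
grasp_force: 0.0
```

{"name": "send_rows", "arguments": {
  "steps": "1 -0.0137 -0.0245 0 0 0 0;1 -0.0137 -0.0245 0 0 0 0;1 -0.0137 -0.0245 0 0 0 0;1 -0.0137 -0.0245 0 0 0 0;1 0 0 0 0 0 0"
}}

```text
clock: 29.27
eef_pos: [0.4437, -0.1833, 0.2047]
tool_rot: [-0.135, 0.991, -0.001, -0.001]
ft_force: [0.2, -0.9, 0.1]
grip_width: 0.0853
grasp_force: 0.0
```

{"name": "send_rows", "arguments": {
  "steps": "1 0 0 0 0 0 0;1 0 0 0 0 0 0;1 0 0 0 0 0 0;1 0 0 0 0 0 0;1 0 0 0 0 0 0"
}}

```text
clock: 29.68
eef_pos: [0.4473, -0.1788, 0.205]
tool_rot: [-0.138, 0.99, 0.0, -0.0]
ft_force: [-0.3, -0.3, -1.3]
grip_width: 0.0855
grasp_force: 0.0
```

```bash
python3 - <<'E'
from h import *
o=get_obs();print(o["eef_pos"],yaw(o))
s=shot("wrist");save(s,"w7");uv,P,q=toolpts(s,o);z=P[:,2];n=uv[:,1]<330
m=n&(np.hypot(P[:,0]-.447,P[:,1]+.182)<.06)
def circ(k):
    c,r=cv2.minEnclosingCircle((P[k][:,:2]*1000).astype(np.float32)); return np.round(c,1),round(r,1)
for lo in np.arange(.07,.165,.01):
    k=m&(z>lo)&(z<lo+.01)
    if k.sum()>5: print("pen %.3f"%lo,k.sum(),circ(k))
for nm,lo,hi in(("tube top",.062,.068),("foot",.004,.010)):
    k=m&(z>lo)&(z<hi);print(nm,k.sum(),circ(k) if k.sum() else 0)
E
```

```text
[ 0.44730456 -0.17882188  0.2049577 ] 105.9188199970158
pen 0.070 53 (array([ 444.3, -181.8]), 7.3)
pen 0.080 60 (array([ 444.4, -181.3]), 7.4)
pen 0.090 62 (array([ 444. , -181.1]), 7.5)
pen 0.100 70 (array([ 444.1, -180.6]), 7.6)
pen 0.110 71 (array([ 442.2, -180.3]), 6.8)
pen 0.120 83 (array([ 442. , -181.6]), 8.4)
pen 0.130 117 (array([ 442. , -181.1]), 8.8)
pen 0.140 121 (array([ 441.7, -181. ]), 8.5)
pen 0.150 636 (array([ 444. , -180.2]), 9.4)
tube top 365 (array([ 448.5, -182.8]), 14.4)
foot 3052 (array([ 448.3, -182.7]), 35.7)
```

View pics/w7.png

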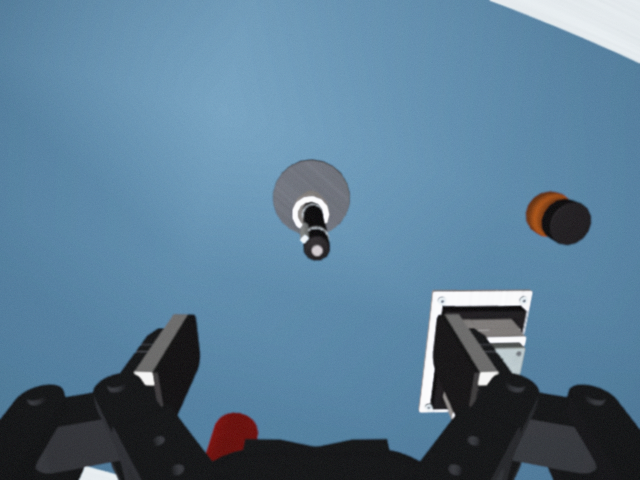

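{"name": "send_rows", "arguments": {
  "steps": "1 -0.0013 -0.0022 -0.02 0 0 0;1 0 0 -0.03 0 0 0;1 0 0 -0.03 0 0 0;1 0 0 -0.025 0 0 0;1 0 0 -0.02 0 0 0"
}}

```text
clock: 30.15
eef_pos: [0.4449, -0.1809, 0.078]
tool_rot: [-0.138, 0.99, 0.001, -0.001]
ft_force: [0.6, -0.3, 0.1]
grip_width: 0.0852
grasp_force: 0.0
```

{"name": "send_rows", "arguments": {
  "steps": "1 0 0 -0.015 0 0 0;1 0 0 -0.0095 0 0 0;1 0 0 0 0 0 0;1 0 0 0 0 0 0;1 0 0 0 0 0 0"
}}

```text
clock: 30.57
eef_pos: [0.4467, -0.182, 0.0566]
tool_rot: [-0.138, 0.99, -0.0, 0.001]
ft_force: [0.4, 0.3, 0.6]
grip_width: 0.0855
grasp_force: 0.0
```

```bash
python3 - <<'E'
from h import *
o=get_obs();print(o["eef_pos"],yaw(o))
s=shot("wrist");save(s,"w8");uv,P,q=toolpts(s,o);z=P[:,2]
m=(np.abs(q[:,0])<.03)&(np.abs(q[:,1])<.02)
for lo in np.arange(.07,.17,.01):
    k=m&(z>lo)&(z<lo+.01)
    if k.sum()>5: print("%.3f"%lo,k.sum(),"x max %.4f"%np.percentile(q[k,0],95),"y %.4f %.4f"%(q[k,1].min(),q[k,1].max()))
E
```

```text
[ 0.44669651 -0.18201981  0.05663173] 105.8478388168595
0.070 364 x max 0.0072 y -0.0067 0.0088
0.080 408 x max 0.0073 y -0.0063 0.0091
0.090 484 x max 0.0077 y -0.0059 0.0095
0.100 633 x max 0.0079 y -0.0059 0.0097
0.110 741 x max 0.0080 y -0.0055 0.0101
0.120 895 x max 0.0083 y -0.0069 0.0105
0.130 1369 x max 0.0087 y -0.0066 0.0113
0.140 1659 x max 0.0088 y -0.0061 0.0111
0.150 1824 x max 0.0102 y -0.0150 0.0160
0.160 5858 x max 0.0120 y -0.0199 0.0200
```

View pics/w8.png

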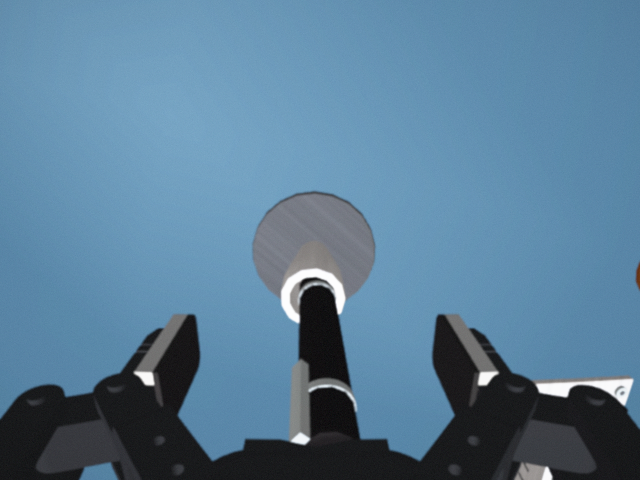

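{"name": "send_rows", "arguments": {
  "steps": "1 -0.0005 0.0017 -0.001 0 0 0;1 0 0 0 0 0 0;1 0 0 0 0 0 0;1 0 0 0 0 0 0;-1 0 0 0 0 0 0"
}}

```text
clock: 31.03
eef_pos: [0.4453, -0.1802, 0.0548]
tool_rot: [-0.138, 0.99, -0.0, 0.0]
ft_force: [-0.7, -0.0, -0.2]
grip_width: 0.0755
grasp_force: 0.0
```

{"name": "send_rows", "arguments": {
  "steps": "-1 0 0 0 0 0 0;-1 0 0 0 0 0 0;-1 0 0 0 0 0 0;-1 0 0 0 0 0 0;-1 0 0 0 0 0 0"
}}

```text
clock: 31.45
eef_pos: [0.4456, -0.1812, 0.0548]
tool_rot: [-0.138, 0.99, -0.001, 0.0]
ft_force: [0.3, -2.1, 1.2]
grip_width: 0.0148
grasp_force: 58.2
```

{"name": "send_rows", "arguments": {
  "steps": "-1 0 0 0 0 0 0;-1 0 0 0 0 0 0;-1 0 0 0 0 0 0;-1 0 0 0 0 0 0;-1 0 0 0 0 0 0"
}}

```text
clock: 31.87
eef_pos: [0.4457, -0.181, 0.0548]
tool_rot: [-0.137, 0.991, -0.001, 0.0]
ft_force: [1.3, -5.2, -1.6]
grip_width: 0.0142
grasp_force: 58.2
```

```bash
python3 - <<'E'
from h import *
o=get_obs();print(o["eef_pos"],yaw(o),o["grip_width"],o["grasp_force"],o["ft_force"],o["ft_torque"])
E
```

```text
[ 0.44566547 -0.18103564  0.05483482] 105.79982561462296 0.014221313681998271 58.20712208747864 [ 1.26849821 -5.20203855 -1.6014687 ] [-1.29014272 -0.28942965 -0.05616138]
```

{"name": "send_rows", "arguments": {
  "steps": "-1 0 0 0.005 0 0 0;-1 0 0 0.01 0 0 0;-1 0 0 0.015 0 0 0;-1 0 0 0.02 0 0 0;-1 0 0 0.025 0 0 0"
}}

```text
clock: 32.28
eef_pos: [0.443, -0.1781, 0.1286]
tool_rot: [-0.138, 0.99, 0.003, -0.002]
ft_force: [0.3, 0.6, -0.1]
grip_width: 0.0145
grasp_force: 58.6
```

{"name": "send_rows", "arguments": {
  "steps": "-1 0 0 0.025 0 0 0;-1 0 0 0.02 0 0 0;-1 0 0 0.01 0 0 0;-1 0 0 0 0 0 0;-1 0 0 0 0 0 0"
}}

```text
clock: 32.7
eef_pos: [0.4449, -0.1793, 0.1844]
tool_rot: [-0.138, 0.99, 0.001, 0.0]
ft_force: [0.2, -0.9, -0.8]
grip_width: 0.0146
grasp_force: 58.7
```

{"name": "send_rows", "arguments": {
  "steps": "-1 0 0 0 0 0 0;-1 0 0 0 0 0 0;-1 0 0 0 0 0 0;-1 0 0 0 0 0 0;-1 0 0 0 0 0 0"
}}

```text
clock: 33.12
eef_pos: [0.4449, -0.1799, 0.184]
tool_rot: [-0.138, 0.99, 0.0, -0.001]
ft_force: [-0.3, -0.2, -0.8]
grip_width: 0.0147
grasp_force: 58.6
```

```bash
python3 - <<'E'
from h import *
o=get_obs();print(o["eef_pos"],yaw(o),o["grip_width"],o["ft_force"])
s=shot("wrist");save(s,"w9");uv,P,q=toolpts(s,o);z=P[:,2]
m=(np.abs(q[:,0])<.03)&(np.abs(q[:,1])<.02)&(uv[:,1]<330)
for lo in np.arange(-.06,.06,.006):
    k=m&(q[:,2]>lo)&(q[:,2]<lo+.006)
    if k.sum()>3: print("toolz %.3f"%lo,k.sum(),"x 50/95 %.4f %.4f"%tuple(np.percentile(q[k,0],[50,95])),"y %.4f %.4f"%(q[k,1].min(),q[k,1].max()))
for n in("scene","side"):
    s2=shot(n);uv,P,q=toolpts(s2,o)
    m=(np.abs(q[:,0])<.03)&(np.abs(q[:,1])<.03)&(q[:,2]>-.03)&(q[:,2]<.07)
    print(n,m.sum(),"tip tool z",q[m,2].max(),"lowest",q[m][np.argsort(-q[m,2])[:6]].mean(0).round(4),uv[m][np.argsort(-q[m,2])[:4]].tolist())
E
```

```text
[ 0.44485019 -0.17990887  0.18399642] 105.8278159185338 0.014681504902590311 [-0.25553341 -0.22134318 -0.7952569 ]
toolz -0.060 214 x 50/95 0.0115 0.0119 y -0.0136 0.0142
toolz -0.054 510 x 50/95 0.0113 0.0120 y -0.0200 0.0198
toolz -0.048 823 x 50/95 0.0074 0.0117 y -0.0200 0.0199
toolz -0.042 787 x 50/95 0.0074 0.0115 y -0.0199 0.0200
toolz -0.036 409 x 50/95 0.0060 0.0114 y -0.0180 0.0191
toolz -0.030 228 x 50/95 0.0052 0.0063 y -0.0071 0.0077
toolz -0.024 219 x 50/95 0.0051 0.0062 y -0.0073 0.0076
toolz -0.018 259 x 50/95 0.0050 0.0063 y -0.0076 0.0079
toolz -0.012 134 x 50/95 0.0053 0.0063 y -0.0079 0.0075
toolz -0.006 168 x 50/95 0.0048 0.0060 y -0.0080 0.0074
toolz -0.000 130 x 50/95 0.0046 0.0058 y -0.0079 0.0072
toolz 0.006 33 x 50/95 0.0042 0.0051 y -0.0056 0.0043
toolz 0.012 24 x 50/95 0.0027 0.0036 y -0.0043 0.0030
toolz 0.018 13 x 50/95 0.0015 0.0021 y -0.0029 0.0016
toolz 0.024 7 x 50/95 0.0001 0.0007 y -0.0015 0.0006
toolz 0.030 25 x 50/95 -0.0010 -0.0006 y -0.0021 0.0011
toolz 0.036 28 x 50/95 -0.0011 -0.0006 y -0.0022 0.0011
toolz 0.042 24 x 50/95 -0.0012 -0.0007 y -0.0023 0.0011
scene 141 tip tool z 0.04636344040731976 lowest [-0.0051 -0.0028  0.0421] [[187, 198], [187, 197], [186, 197], [186, 196]]
side 138 tip tool z 0.04781914125179285 lowest [ 0.0005 -0.0015  0.0436] [[324, 294], [323, 293], [324, 293], [324, 292]]
```

View pics/w9.png

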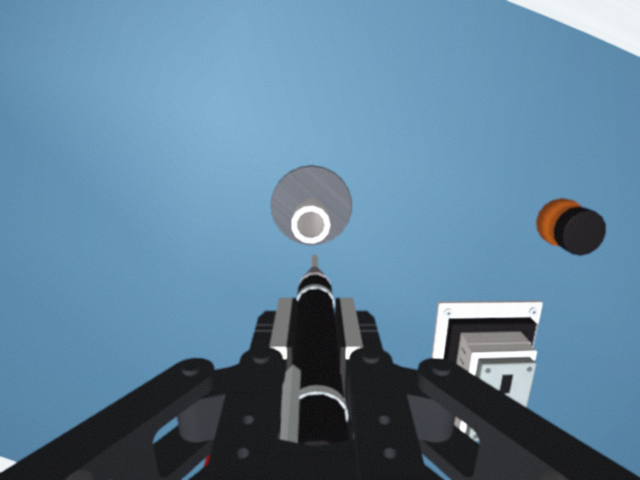

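{"name": "send_rows", "arguments": {
  "steps": "-1 0.0075 0.012 0 0 0 0;-1 0.0153 0.025 0 0 0 0;-1 0.0153 0.025 0 0 0 0;-1 0.0153 0.025 0 0 0 0;-1 0.0153 0.025 0 0 0 0"
}}

```text
clock: 33.68
eef_pos: [0.5145, -0.0671, 0.1847]
tool_rot: [-0.137, 0.991, -0.0, 0.0]
ft_force: [0.2, -2.0, -0.4]
grip_width: 0.0149
grasp_force: 58.6
```

{"name": "send_rows", "arguments": {
  "steps": "-1 0.0153 0.025 0 0 0 0;-1 0.0153 0.025 0 0 0 0;-1 0.0153 0.025 0 0 0 0;-1 0.0153 0.025 0 0 0 0;-1 0.0153 0.025 0 0 0 0"
}}

```text
clock: 34.1
eef_pos: [0.591, 0.0583, 0.1845]
tool_rot: [-0.138, 0.99, -0.0, 0.0]
ft_force: [0.2, 0.1, -0.5]
grip_width: 0.0149
grasp_force: 58.6
```

{"name": "send_rows", "arguments": {
  "steps": "-1 0.0079 0.0125 -0.01 0 0 0;-1 0 0 -0.02 0 0 0;-1 0 0 -0.015 0 0 0;-1 0 0 -0.009 0 0 0;-1 0 0 0 0 0 0"
}}

```text
clock: 34.52
eef_pos: [0.596, 0.0689, 0.1274]
tool_rot: [-0.138, 0.99, -0.0, -0.003]
ft_force: [-0.3, -0.2, 0.2]
grip_width: 0.0143
grasp_force: 58.7
```

{"name": "send_rows", "arguments": {
  "steps": "-1 0 0 0 0 0 0;-1 0 0 0 0 0 0;-1 0 0 0 0 0 0;-1 0 0 0 0 0 0;-1 0 0 0 0 0 0"
}}

```text
clock: 34.93
eef_pos: [0.5988, 0.0693, 0.1316]
tool_rot: [-0.138, 0.99, -0.0, 0.001]
ft_force: [-0.1, 0.3, -0.6]
grip_width: 0.0145
grasp_force: 58.7
```

```bash
cat >> h.py <<'E'
def tipcheck():
    o=get_obs();T=R.from_quat(o["tool_rot"]).as_matrix();tip=o["eef_pos"]+T@[-.0031,-.0007,.0478]
    d=tip[:2]-[.5638,.0290];a=np.radians(15.8);c,s=np.cos(a),np.sin(a)
    print(o["clock"],"tip",tip.round(4),"in cover x %.4f y %.4f"%(c*d[0]+s*d[1],-s*d[0]+c*d[1]),"tcp",o["eef_pos"].round(4),"yaw %.2f"%yaw(o),o["ft_force"].round(1))
E
python3 - <<'E'
from h import *
tipcheck();o=get_obs()
s=shot("wrist");save(s,"w10");uv,P,q=toolpts(s,o);z=P[:,2]
m=(np.abs(q[:,0])<.015)&(np.abs(q[:,1])<.01)&(q[:,2]>.028)&(q[:,2]<.047);print("probe",m.sum(),np.median(q[m],0).round(4),q[m,1].min(),q[m,1].max())
k=(z>.057)&(z<.066)&(np.hypot(P[:,0]-.5638,P[:,1]-.029)<.06)&(uv[:,1]<420);print(k.sum(),rect(P[k]))
k=(z>.046)&(z<.053)&(np.hypot(P[:,0]-.5638,P[:,1]-.029)<.06)&(uv[:,1]<420);print(k.sum(),rect(P[k]))
E
```

```text
34.9333 tip [0.6021 0.0695 0.0838] in cover x 0.0479 y 0.0285 tcp [0.5988 0.0693 0.1316] yaw 105.81 [-0.1  0.3 -0.6]
probe 78 [-0.001  -0.0005  0.0382] -0.0022594074718877465 0.0011406504190736595
11804 (0.5645, 0.0291, 86, 50, 15.6)
2749 (0.5651, 0.0291, 96, 60, 15.8)
```

View pics/w10.png

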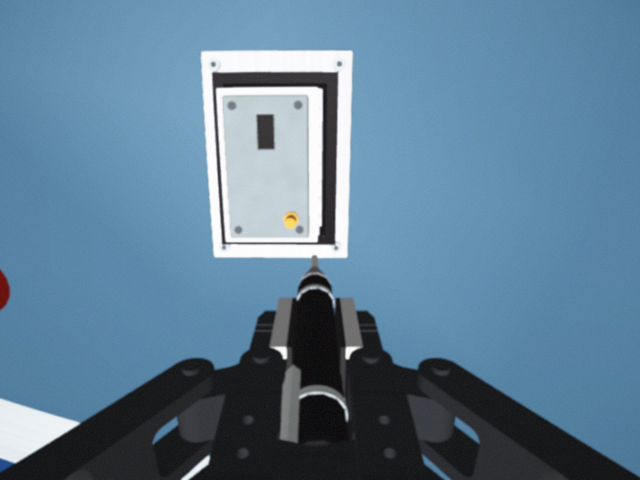

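{"name": "send_rows", "arguments": {
  "steps": "-1 -0.0004 0.0003 -0.003 0 0 0;-1 0 0 -0.004 0 0 0;-1 0 0 -0.004 0 0 0;-1 0 0 -0.004 0 0 0;-1 0 0 -0.003 0 0 0"
}}

```text
clock: 35.4
eef_pos: [0.5974, 0.0697, 0.1116]
tool_rot: [-0.138, 0.99, 0.0, -0.001]
ft_force: [1.1, -0.4, -0.4]
grip_width: 0.0143
grasp_force: 58.7
```

{"name": "send_rows", "arguments": {
  "steps": "-1 0 0 -0.002 0 0 0;-1 0 0 -0.002 0 0 0;-1 0 0 -0.002 0 0 0;-1 0 0 -0.002 0 0 0;-1 0 0 -0.002 0 0 0"
}}

```text
clock: 35.82
eef_pos: [0.598, 0.0697, 0.1025]
tool_rot: [-0.138, 0.99, -0.0, 0.0]
ft_force: [1.3, 0.2, -0.6]
grip_width: 0.0143
grasp_force: 58.7
```

{"name": "send_rows", "arguments": {
  "steps": "-1 0 0 -0.001 0 0 0;-1 0 0 -0.001 0 0 0;-1 0 0 -0.0005 0 0 0;-1 0 0 0 0 0 0;-1 0 0 0 0 0 0"
}}

```text
clock: 36.23
eef_pos: [0.5979, 0.0697, 0.1002]
tool_rot: [-0.138, 0.99, 0.0, 0.0]
ft_force: [0.4, -0.5, -0.8]
grip_width: 0.0145
grasp_force: 58.7
```

```bash
python3 -c "
from h import *
tipcheck()"
```

```text
36.2333 tip [0.6011 0.0699 0.0524] in cover x 0.0470 y 0.0292 tcp [0.5979 0.0697 0.1002] yaw 105.83 [ 0.4 -0.5 -0.8]
```

{"name": "send_rows", "arguments": {
  "steps": "-1 0.00053 -0.00186 0 0 0 0;-1 0.00053 -0.00186 0 0 0 0;-1 0.00053 -0.00186 0 0 0 0;-1 0.00053 -0.00186 0 0 0 0;-1 0.00053 -0.00186 0 0 0 0"
}}

```text
clock: 36.65
eef_pos: [0.6006, 0.0601, 0.1001]
tool_rot: [-0.138, 0.99, -0.0, 0.0]
ft_force: [-0.7, -0.2, -1.0]
grip_width: 0.0143
grasp_force: 58.7
```

{"name": "send_rows", "arguments": {
  "steps": "-1 0.00053 -0.00186 0 0 0 0;-1 0.00053 -0.00186 0 0 0 0;-1 0.00053 -0.00186 0 0 0 0;-1 0.00053 -0.00186 0 0 0 0;-1 0.00053 -0.00186 0 0 0 0"
}}

```text
clock: 37.07
eef_pos: [0.6032, 0.0509, 0.1001]
tool_rot: [-0.138, 0.99, -0.0, 0.0]
ft_force: [0.2, 0.3, -0.1]
grip_width: 0.0144
grasp_force: 58.7
```

{"name": "send_rows", "arguments": {
  "steps": "-1 0.00053 -0.00186 0 0 0 0;-1 0.00053 -0.00186 0 0 0 0;-1 0.00053 -0.00186 0 0 0 0;-1 0.00053 -0.00186 0 0 0 0;-1 0.00053 -0.00186 0 0 0 0"
}}

```text
clock: 37.48
eef_pos: [0.6059, 0.0416, 0.1001]
tool_rot: [-0.138, 0.99, -0.0, 0.0]
ft_force: [-0.2, -0.2, -0.1]
grip_width: 0.0145
grasp_force: 58.7
```

{"name": "send_rows", "arguments": {
  "steps": "-1 0.00053 -0.00186 0 0 0 0;-1 0.00053 -0.00186 0 0 0 0;-1 0.00053 -0.00186 0 0 0 0;-1 0.00053 -0.00186 0 0 0 0;-1 0.00053 -0.00186 0 0 0 0"
}}

```text
clock: 37.9
eef_pos: [0.6085, 0.0323, 0.1001]
tool_rot: [-0.138, 0.99, 0.0, 0.0]
ft_force: [0.6, -0.8, -0.8]
grip_width: 0.0148
grasp_force: 58.7
```

{"name": "send_rows", "arguments": {
  "steps": "-1 0.00053 -0.00186 0 0 0 0;-1 0.00053 -0.00186 0 0 0 0;-1 0.00053 -0.00186 0 0 0 0;-1 0.00053 -0.00186 0 0 0 0;-1 0.00053 -0.00186 0 0 0 0"
}}

```text
clock: 38.32
eef_pos: [0.6112, 0.023, 0.1001]
tool_rot: [-0.138, 0.99, -0.0, 0.0]
ft_force: [0.5, 0.0, -1.1]
grip_width: 0.0145
grasp_force: 58.7
```

{"name": "send_rows", "arguments": {
  "steps": "-1 0.00053 -0.00186 0 0 0 0;-1 0.00053 -0.00186 0 0 0 0;-1 0.00053 -0.00186 0 0 0 0;-1 0.00053 -0.00186 0 0 0 0;-1 0.00053 -0.00186 0 0 0 0"
}}

```text
clock: 38.73
eef_pos: [0.6138, 0.0137, 0.1001]
tool_rot: [-0.138, 0.99, 0.0, -0.0]
ft_force: [0.1, 0.0, 0.2]
grip_width: 0.015
grasp_force: 58.7
```

```bash
python3 -c "
from h import *
tipcheck()"
```

```text
38.7333 tip [0.617  0.0139 0.0523] in cover x 0.0471 y -0.0290 tcp [0.6138 0.0137 0.1001] yaw 105.82 [0.1 0.  0.2]
```

Second corner reached on track; now the long side.

{"name": "send_rows", "arguments": {
  "steps": "-1 -0.00201 -0.00057 0 0 0 0;-1 -0.00201 -0.00057 0 0 0 0;-1 -0.00201 -0.00057 0 0 0 0;-1 -0.00201 -0.00057 0 0 0 0;-1 -0.00201 -0.00057 0 0 0 0"
}}

```text
clock: 39.15
eef_pos: [0.6034, 0.0111, 0.1001]
tool_rot: [-0.138, 0.99, 0.0, -0.0]
ft_force: [-0.1, -0.2, -0.8]
grip_width: 0.0145
grasp_force: 58.7
```

{"name": "send_rows", "arguments": {
  "steps": "-1 -0.00201 -0.00057 0 0 0 0;-1 -0.00201 -0.00057 0 0 0 0;-1 -0.00201 -0.00057 0 0 0 0;-1 -0.00201 -0.00057 0 0 0 0;-1 -0.00201 -0.00057 0 0 0 0"
}}

```text
clock: 39.57
eef_pos: [0.5935, 0.0082, 0.1001]
tool_rot: [-0.138, 0.99, -0.0, 0.0]
ft_force: [-0.1, -0.6, 0.1]
grip_width: 0.0145
grasp_force: 58.7
```

{"name": "send_rows", "arguments": {
  "steps": "-1 -0.00201 -0.00057 0 0 0 0;-1 -0.00201 -0.00057 0 0 0 0;-1 -0.00201 -0.00057 0 0 0 0;-1 -0.00201 -0.00057 0 0 0 0;-1 -0.00201 -0.00057 0 0 0 0"
}}

```text
clock: 39.98
eef_pos: [0.5834, 0.0053, 0.1001]
tool_rot: [-0.138, 0.99, 0.0, 0.0]
ft_force: [-0.1, -0.4, -0.9]
grip_width: 0.0145
grasp_force: 58.7
```

{"name": "send_rows", "arguments": {
  "steps": "-1 -0.00201 -0.00057 0 0 0 0;-1 -0.00201 -0.00057 0 0 0 0;-1 -0.00201 -0.00057 0 0 0 0;-1 -0.00201 -0.00057 0 0 0 0;-1 -0.00201 -0.00057 0 0 0 0"
}}

```text
clock: 40.4
eef_pos: [0.5734, 0.0024, 0.1001]
tool_rot: [-0.138, 0.99, -0.0, 0.0]
ft_force: [0.1, -0.7, -1.1]
grip_width: 0.0145
grasp_force: 58.7
```

{"name": "send_rows", "arguments": {
  "steps": "-1 -0.00201 -0.00057 0 0 0 0;-1 -0.00201 -0.00057 0 0 0 0;-1 -0.00201 -0.00057 0 0 0 0;-1 -0.00201 -0.00057 0 0 0 0;-1 -0.00201 -0.00057 0 0 0 0"
}}

```text
clock: 40.82
eef_pos: [0.5633, -0.0004, 0.1001]
tool_rot: [-0.138, 0.99, 0.0, 0.0]
ft_force: [-0.4, -0.1, -1.5]
grip_width: 0.0147
grasp_force: 58.7
```

{"name": "send_rows", "arguments": {
  "steps": "-1 -0.00201 -0.00057 0 0 0 0;-1 -0.00201 -0.00057 0 0 0 0;-1 -0.00201 -0.00057 0 0 0 0;-1 -0.00201 -0.00057 0 0 0 0;-1 -0.00201 -0.00057 0 0 0 0"
}}

```text
clock: 41.23
eef_pos: [0.5533, -0.0032, 0.1001]
tool_rot: [-0.138, 0.99, 0.0, 0.0]
ft_force: [0.3, 0.0, -0.6]
grip_width: 0.0151
grasp_force: 58.7
```

{"name": "send_rows", "arguments": {
  "steps": "-1 -0.00201 -0.00057 0 0 0 0;-1 -0.00201 -0.00057 0 0 0 0;-1 -0.00201 -0.00057 0 0 0 0;-1 -0.00201 -0.00057 0 0 0 0;-1 -0.00201 -0.00057 0 0 0 0"
}}

```text
clock: 41.65
eef_pos: [0.5432, -0.0061, 0.1001]
tool_rot: [-0.138, 0.99, 0.0, -0.0]
ft_force: [-0.0, -0.3, -0.9]
grip_width: 0.0146
grasp_force: 58.7
```

{"name": "send_rows", "arguments": {
  "steps": "-1 -0.00201 -0.00057 0 0 0 0;-1 -0.00201 -0.00057 0 0 0 0;-1 -0.00201 -0.00057 0 0 0 0;-1 -0.00201 -0.00057 0 0 0 0;-1 -0.00201 -0.00057 0 0 0 0"
}}

```text
clock: 42.07
eef_pos: [0.5332, -0.0089, 0.1001]
tool_rot: [-0.138, 0.99, 0.0, -0.0]
ft_force: [0.1, -0.8, -1.0]
grip_width: 0.0144
grasp_force: 58.7
```

{"name": "send_rows", "arguments": {
  "steps": "-1 -0.00201 -0.00057 0 0 0 0;-1 -0.00201 -0.00057 0 0 0 0;-1 -0.00201 -0.00057 0 0 0 0;-1 -0.00201 -0.00057 0 0 0 0;-1 -0.00201 -0.00057 0 0 0 0"
}}

```text
clock: 42.48
eef_pos: [0.5231, -0.0118, 0.1001]
tool_rot: [-0.138, 0.99, -0.0, -0.0]
ft_force: [-0.2, 0.1, 0.3]
grip_width: 0.0145
grasp_force: 58.7
```

```bash
python3 -c "
from h import *
tipcheck()"
```

```text
42.4833 tip [ 0.5263 -0.0116  0.0523] in cover x -0.0472 y -0.0289 tcp [ 0.5231 -0.0118  0.1001] yaw 105.83 [-0.2  0.1  0.3]
```

{"name": "send_rows", "arguments": {
  "steps": "-1 -0.00053 0.00186 0 0 0 0;-1 -0.00053 0.00186 0 0 0 0;-1 -0.00053 0.00186 0 0 0 0;-1 -0.00053 0.00186 0 0 0 0;-1 -0.00053 0.00186 0 0 0 0"
}}

```text
clock: 42.9
eef_pos: [0.5207, -0.0021, 0.1001]
tool_rot: [-0.138, 0.99, 0.0, 0.0]
ft_force: [-0.0, -0.4, 0.1]
grip_width: 0.0143
grasp_force: 58.7
```

{"name": "send_rows", "arguments": {
  "steps": "-1 -0.00053 0.00186 0 0 0 0;-1 -0.00053 0.00186 0 0 0 0;-1 -0.00053 0.00186 0 0 0 0;-1 -0.00053 0.00186 0 0 0 0;-1 -0.00053 0.00186 0 0 0 0"
}}

```text
clock: 43.32
eef_pos: [0.518, 0.0071, 0.1001]
tool_rot: [-0.138, 0.99, -0.0, -0.0]
ft_force: [0.4, 0.6, -0.8]
grip_width: 0.0142
grasp_force: 58.7
```

{"name": "send_rows", "arguments": {
  "steps": "-1 -0.00053 0.00186 0 0 0 0;-1 -0.00053 0.00186 0 0 0 0;-1 -0.00053 0.00186 0 0 0 0;-1 -0.00053 0.00186 0 0 0 0;-1 -0.00053 0.00186 0 0 0 0"
}}

```text
clock: 43.73
eef_pos: [0.5153, 0.0163, 0.1001]
tool_rot: [-0.138, 0.99, -0.0, 0.0]
ft_force: [-1.2, -0.7, -1.2]
grip_width: 0.0148
grasp_force: 58.7
```

{"name": "send_rows", "arguments": {
  "steps": "-1 -0.00053 0.00186 0 0 0 0;-1 -0.00053 0.00186 0 0 0 0;-1 -0.00053 0.00186 0 0 0 0;-1 -0.00053 0.00186 0 0 0 0;-1 -0.00053 0.00186 0 0 0 0"
}}

```text
clock: 44.15
eef_pos: [0.5127, 0.0257, 0.1001]
tool_rot: [-0.138, 0.99, 0.0, 0.0]
ft_force: [0.5, 0.3, -0.7]
grip_width: 0.0148
grasp_force: 58.7
```

{"name": "send_rows", "arguments": {
  "steps": "-1 -0.00053 0.00186 0 0 0 0;-1 -0.00053 0.00186 0 0 0 0;-1 -0.00053 0.00186 0 0 0 0;-1 -0.00053 0.00186 0 0 0 0;-1 -0.00053 0.00186 0 0 0 0"
}}

```text
clock: 44.57
eef_pos: [0.51, 0.0349, 0.1001]
tool_rot: [-0.138, 0.99, -0.0, -0.0]
ft_force: [0.8, 0.1, -0.0]
grip_width: 0.0143
grasp_force: 58.7
```

{"name": "send_rows", "arguments": {
  "steps": "-1 -0.00053 0.00186 0 0 0 0;-1 -0.00053 0.00186 0 0 0 0;-1 -0.00053 0.00186 0 0 0 0;-1 -0.00053 0.00186 0 0 0 0;-1 -0.00053 0.00186 0 0 0 0"
}}

```text
clock: 44.98
eef_pos: [0.5074, 0.0443, 0.1001]
tool_rot: [-0.138, 0.99, 0.0, 0.0]
ft_force: [-0.1, -0.0, -0.5]
grip_width: 0.0145
grasp_force: 58.7
```

```bash
python3 -c "
from h import *
tipcheck()"
```

```text
44.9833 tip [0.5105 0.0444 0.0523] in cover x -0.0470 y 0.0293 tcp [0.5074 0.0443 0.1001] yaw 105.83 [-0.1 -0.  -0.5]
```

{"name": "send_rows", "arguments": {
  "steps": "-1 0.00201 0.00057 0 0 0 0;-1 0.00201 0.00057 0 0 0 0;-1 0.00201 0.00057 0 0 0 0;-1 0.00201 0.00057 0 0 0 0;-1 0.00201 0.00057 0 0 0 0"
}}

```text
clock: 45.4
eef_pos: [0.5178, 0.0469, 0.1001]
tool_rot: [-0.138, 0.99, -0.0, 0.0]
ft_force: [-1.1, 0.0, -1.1]
grip_width: 0.0146
grasp_force: 58.7
```

{"name": "send_rows", "arguments": {
  "steps": "-1 0.00201 0.00057 0 0 0 0;-1 0.00201 0.00057 0 0 0 0;-1 0.00201 0.00057 0 0 0 0;-1 0.00201 0.00057 0 0 0 0;-1 0.00201 0.00057 0 0 0 0"
}}

```text
clock: 45.82
eef_pos: [0.5277, 0.0498, 0.1001]
tool_rot: [-0.138, 0.99, -0.0, -0.0]
ft_force: [-0.0, 0.1, 0.2]
grip_width: 0.0148
grasp_force: 58.7
```

{"name": "send_rows", "arguments": {
  "steps": "-1 0.00201 0.00057 0 0 0 0;-1 0.00201 0.00057 0 0 0 0;-1 0.00201 0.00057 0 0 0 0;-1 0.00201 0.00057 0 0 0 0;-1 0.00201 0.00057 0 0 0 0"
}}

```text
clock: 46.23
eef_pos: [0.5377, 0.0527, 0.1001]
tool_rot: [-0.138, 0.99, -0.0, -0.0]
ft_force: [-0.2, 0.2, -1.2]
grip_width: 0.0147
grasp_force: 58.7
```

{"name": "send_rows", "arguments": {
  "steps": "-1 0.00201 0.00057 0 0 0 0;-1 0.00201 0.00057 0 0 0 0;-1 0.00201 0.00057 0 0 0 0;-1 0.00201 0.00057 0 0 0 0;-1 0.00201 0.00057 0 0 0 0"
}}

```text
clock: 46.65
eef_pos: [0.5478, 0.0555, 0.1001]
tool_rot: [-0.138, 0.99, 0.0, 0.0]
ft_force: [-0.3, -0.6, -0.5]
grip_width: 0.0147
grasp_force: 58.7
```

{"name": "send_rows", "arguments": {
  "steps": "-1 0.00201 0.00057 0 0 0 0;-1 0.00201 0.00057 0 0 0 0;-1 0.00201 0.00057 0 0 0 0;-1 0.00201 0.00057 0 0 0 0;-1 0.00201 0.00057 0 0 0 0"
}}

```text
clock: 47.07
eef_pos: [0.5579, 0.0584, 0.1001]
tool_rot: [-0.138, 0.99, -0.0, 0.0]
ft_force: [-0.3, 0.6, -0.9]
grip_width: 0.0145
grasp_force: 58.7
```

{"name": "send_rows", "arguments": {
  "steps": "-1 0.00201 0.00057 0 0 0 0;-1 0.00201 0.00057 0 0 0 0;-1 0.00201 0.00057 0 0 0 0;-1 0.00201 0.00057 0 0 0 0;-1 0.00201 0.00057 0 0 0 0"
}}

```text
clock: 47.48
eef_pos: [0.5679, 0.0612, 0.1001]
tool_rot: [-0.138, 0.99, 0.0, 0.0]
ft_force: [-0.2, -0.2, -0.2]
grip_width: 0.0146
grasp_force: 58.7
```

{"name": "send_rows", "arguments": {
  "steps": "-1 0.00201 0.00057 0 0 0 0;-1 0.00201 0.00057 0 0 0 0;-1 0.00201 0.00057 0 0 0 0;-1 0.00201 0.00057 0 0 0 0;-1 0.00201 0.00057 0 0 0 0"
}}

```text
clock: 47.9
eef_pos: [0.578, 0.0641, 0.1001]
tool_rot: [-0.138, 0.99, -0.0, -0.0]
ft_force: [0.1, -0.0, 0.0]
grip_width: 0.0144
grasp_force: 58.7
```

{"name": "send_rows", "arguments": {
  "steps": "-1 0.00201 0.00057 0 0 0 0;-1 0.00201 0.00057 0 0 0 0;-1 0.00201 0.00057 0 0 0 0;-1 0.00201 0.00057 0 0 0 0;-1 0.00201 0.00057 0 0 0 0"
}}

```text
clock: 48.32
eef_pos: [0.588, 0.0669, 0.1001]
tool_rot: [-0.138, 0.99, -0.0, 0.0]
ft_force: [0.4, -0.1, -1.1]
grip_width: 0.0144
grasp_force: 58.7
```

{"name": "send_rows", "arguments": {
  "steps": "-1 0.00201 0.00057 0 0 0 0;-1 0.00201 0.00057 0 0 0 0;-1 0.00201 0.00057 0 0 0 0;-1 0.00201 0.00057 0 0 0 0;-1 0.00201 0.00057 0 0 0 0"
}}

```text
clock: 48.73
eef_pos: [0.598, 0.0698, 0.1001]
tool_rot: [-0.138, 0.99, -0.0, -0.0]
ft_force: [-0.2, 0.9, -0.8]
grip_width: 0.0144
grasp_force: 58.7
```

{"name": "send_rows", "arguments": {
  "steps": "-1 0 0 0 0 0 0;-1 0 0 0 0 0 0;-1 0 0 0 0 0 0;-1 0 0 0 0 0 0;-1 0 0 0 0 0 0"
}}

```text
clock: 49.15
eef_pos: [0.5978, 0.0697, 0.1001]
tool_rot: [-0.138, 0.99, -0.0, -0.0]
ft_force: [0.3, -0.7, -1.8]
grip_width: 0.0144
grasp_force: 58.7
```

```bash
python3 - <<'E'
from h import *
tipcheck();o=get_obs()
s=shot("wrist");uv,P,q=toolpts(s,o);z=P[:,2]
for nm,lo,hi in(("cover",.057,.066),("slice",.046,.053)):
    k=(z>lo)&(z<hi)&(np.hypot(P[:,0]-.5638,P[:,1]-.029)<.06)&(uv[:,1]<420);print(nm,k.sum(),rect(P[k]))
E
```

```text
49.15 tip [0.6009 0.0698 0.0523] in cover x 0.0468 y 0.0292 tcp [0.5978 0.0697 0.1001] yaw 105.82 [ 0.3 -0.7 -1.8]
cover 15261 (0.5644, 0.0322, 89, 55, 16.2)
slice 3390 (0.5648, 0.0294, 97, 61, 16.5)
```

{"name": "send_rows", "arguments": {
  "steps": "-1 0 0 0.002 0 0 0;-1 0 0 0.003 0 0 0;-1 0 0 0.003 0 0 0;-1 0 0 0.004 0 0 0;-1 0 0 0.008 0 0 0"
}}

```text
clock: 49.62
eef_pos: [0.5973, 0.0696, 0.1199]
tool_rot: [-0.138, 0.99, 0.0, -0.001]
ft_force: [-1.0, -0.4, 0.2]
grip_width: 0.0148
grasp_force: 58.7
```

{"name": "send_rows", "arguments": {
  "steps": "-1 0 0 0.015 0 0 0;-1 0 0 0.02 0 0 0;-1 0 0 0.02 0 0 0;-1 0 0 0.009 0 0 0;-1 -0.0075 -0.0125 0 0 0 0"
}}

```text
clock: 50.03
eef_pos: [0.5933, 0.0591, 0.1876]
tool_rot: [-0.139, 0.99, 0.0, 0.004]
ft_force: [0.8, -1.2, -0.4]
grip_width: 0.0143
grasp_force: 58.7
```

{"name": "send_rows", "arguments": {
  "steps": "-1 -0.015 -0.025 0 0 0 0;-1 -0.015 -0.025 0 0 0 0;-1 -0.015 -0.025 0 0 0 0;-1 -0.015 -0.025 0 0 0 0;-1 -0.015 -0.025 0 0 0 0"
}}

```text
clock: 50.45
eef_pos: [0.5145, -0.0688, 0.1843]
tool_rot: [-0.138, 0.99, -0.0, 0.0]
ft_force: [0.5, -0.1, 0.2]
grip_width: 0.0146
grasp_force: 58.7
```

{"name": "send_rows", "arguments": {
  "steps": "-1 -0.015 -0.025 0 0 0 0;-1 -0.015 -0.025 0 0 0 0;-1 -0.015 -0.025 0 0 0 0;-1 -0.015 -0.025 0 0 0 0;-1 -0.01 -0.015 0 0 0 0"
}}

```text
clock: 50.87
eef_pos: [0.4439, -0.1848, 0.1844]
tool_rot: [-0.137, 0.991, -0.0, -0.0]
ft_force: [-0.4, 0.1, -1.4]
grip_width: 0.0145
grasp_force: 58.7
```

{"name": "send_rows", "arguments": {
  "steps": "-1 0 0 0 0 0 0;-1 0 0 0 0 0 0;-1 0 0 0 0 0 0;-1 0 0 0 0 0 0;-1 0 0 0 0 0 0"
}}

```text
clock: 51.28
eef_pos: [0.4459, -0.1819, 0.1841]
tool_rot: [-0.139, 0.99, 0.0, 0.0]
ft_force: [-0.0, 1.0, -1.0]
grip_width: 0.0145
grasp_force: 58.7
```

```bash
python3 - <<'E'
from h import *
tipcheck();o=get_obs()
s=shot("wrist");uv,P,q=toolpts(s,o);z=P[:,2]
m=(np.abs(q[:,0])<.015)&(np.abs(q[:,1])<.01)&(q[:,2]>.030)&(q[:,2]<.047);print("probe",m.sum(),np.median(q[m],0).round(4),"y mid",(q[m,1].min()+q[m,1].max())/2)
k=(z>.061)&(z<.069)&(np.hypot(P[:,0]-.448,P[:,1]+.182)<.03)
for nm,k in(("tube",k),("foot",(z>.003)&(z<.01)&(np.hypot(P[:,0]-.448,P[:,1]+.182)<.045))):
    c,r=cv2.minEnclosingCircle((q[k][:,:2]*1000).astype(np.float32));print(nm,k.sum(),"tool",np.round(c,1),r)
    c,r=cv2.minEnclosingCircle((P[k][:,:2]*1000).astype(np.float32));print("world",np.round(c,1))
E
```

```text
51.2833 tip [ 0.4491 -0.1817  0.1363] in cover x -0.1677 y -0.1716 tcp [ 0.4459 -0.1819  0.1841] yaw 105.93 [-0.  1. -1.]
probe 71 [-0.001  -0.0005  0.0383] y mid -0.0005550854008278355
tube 562 tool [-2.3 -1.4] 14.307450294494629
world [ 448.5 -182.6]
foot 3758 tool [-2.1 -1.5] 36.064632415771484
world [ 448.4 -182.7]
```

{"name": "send_rows", "arguments": {
  "steps": "-1 -0.0005 -0.001 -0.01 0 0 0;-1 0 0 -0.02 0 0 0;-1 0 0 -0.02 0 0 0;-1 0 0 -0.012 0 0 0;-1 0 0 -0.006 0 0 0"
}}

```text
clock: 51.75
eef_pos: [0.4439, -0.1826, 0.1141]
tool_rot: [-0.138, 0.99, 0.001, -0.001]
ft_force: [0.1, -0.3, -0.7]
grip_width: 0.0146
grasp_force: 58.7
```

{"name": "send_rows", "arguments": {
  "steps": "-1 0 0 -0.006 0 0 0;-1 0 0 -0.006 0 0 0;-1 0 0 -0.006 0 0 0;-1 0 0 -0.006 0 0 0;-1 0 0 -0.006 0 0 0"
}}

```text
clock: 52.17
eef_pos: [0.4453, -0.1839, 0.086]
tool_rot: [-0.138, 0.99, -0.0, 0.0]
ft_force: [-1.0, 0.8, -0.1]
grip_width: 0.0144
grasp_force: 58.7
```

{"name": "send_rows", "arguments": {
  "steps": "-1 0 0 -0.006 0 0 0;-1 0 0 -0.006 0 0 0;-1 0 0 -0.006 0 0 0;-1 0 0 -0.004 0 0 0;-1 0 0 -0.003 0 0 0"
}}

```text
clock: 52.58
eef_pos: [0.4449, -0.1837, 0.0606]
tool_rot: [-0.138, 0.99, 0.0, 0.0]
ft_force: [0.8, 0.2, -0.1]
grip_width: 0.0143
grasp_force: 58.7
```

{"name": "send_rows", "arguments": {
  "steps": "-1 0 0 -0.002 0 0 0;-1 0 0 -0.002 0 0 0;-1 0 0 -0.001 0 0 0;-1 0 0 0 0 0 0;-1 0 0 0 0 0 0"
}}

```text
clock: 53.0
eef_pos: [0.445, -0.1838, 0.0562]
tool_rot: [-0.138, 0.99, -0.0, 0.0]
ft_force: [-0.4, 0.3, -1.1]
grip_width: 0.0145
grasp_force: 58.7
```

{"name": "send_rows", "arguments": {
  "steps": "-1 0 0 -0.001 0 0 0;-1 0 0 0 0 0 0;-1 0 0 0 0 0 0;1 0 0 0 0 0 0;1 0 0 0 0 0 0"
}}

```text
clock: 53.42
eef_pos: [0.4447, -0.1838, 0.0551]
tool_rot: [-0.138, 0.99, -0.0, -0.0]
ft_force: [1.5, 0.1, -0.0]
grip_width: 0.038
grasp_force: 0.0
```

{"name": "send_rows", "arguments": {
  "steps": "1 0 0 0 0 0 0;1 0 0 0 0 0 0;1 0 0 0 0 0 0;1 0 0 0 0 0 0;1 0 0 0 0 0 0"
}}

```text
clock: 53.83
eef_pos: [0.4449, -0.1838, 0.0551]
tool_rot: [-0.138, 0.99, -0.0, -0.0]
ft_force: [0.4, -0.4, -0.5]
grip_width: 0.0854
grasp_force: 0.0
```

{"name": "send_rows", "arguments": {
  "steps": "1 0 0 0.01 0 0 0;1 0 0 0.02 0 0 0;1 0 0 0.035 0 0 0;1 0 0 0.04 0 0 0;1 0 0 0.03 0 0 0"
}}

```text
clock: 54.25
eef_pos: [0.4452, -0.1839, 0.1927]
tool_rot: [-0.138, 0.99, -0.0, 0.001]
ft_force: [1.5, 0.1, 0.2]
grip_width: 0.0855
grasp_force: 0.0
```

{"name": "send_rows", "arguments": {
  "steps": "1 0 0 0.02 0 0 0;1 0 0 0.01 0 0 0;1 0 0 0 0 0 0;1 0 0 0 0 0 0;1 0 0 0 0 0 0"
}}

```text
clock: 54.67
eef_pos: [0.4442, -0.1835, 0.2189]
tool_rot: [-0.138, 0.99, 0.001, -0.001]
ft_force: [0.4, 0.0, 0.3]
grip_width: 0.0857
grasp_force: 0.0
```

```bash
python3 - <<'E'
from h import *
o=get_obs();print(o["eef_pos"],o["clock"])
s=shot("wrist");uv,P,q=toolpts(s,o);z=P[:,2]
k=(z>.145)&(z<.17)&(np.hypot(P[:,0]-.448,P[:,1]+.182)<.04)&(uv[:,1]<330);print("pen top",k.sum(),P[k].mean(0).round(4),P[k,2].max())
for nm in("scene","side"):
    s=shot(nm)
    for uv,P in blobs(s): t=np.percentile(P[:,2],97); print(nm,uv.mean(0).round(),"top %.4f"%t,rect(P[P[:,2]>t-.004]))
save(dict(img=s["img"][200:400,220:480].repeat(3,0).repeat(3,1)),"s11")
E
```

```text
[ 0.4441808  -0.18352447  0.21890318] 54.6667
pen top 620 [ 0.4433 -0.1841  0.1545] 0.1599318020156502
scene [285. 187.] top 0.0459 (0.4007, 0.0408, 41, 36, -20.1)
scene [194. 227.] top 0.1554 (0.4477, -0.1844, 17, 16, 9.4)
scene [308. 248.] top 0.0632 (0.5662, 0.0291, 88, 51, 16.1)
scene [360. 301.] top 0.0338 (0.7375, 0.0699, 52, 25, 89.8)
scene [222. 322.] top 0.1514 (0.7319, -0.1933, 48, 36, 89.9)
side [371. 218.] top 0.0346 (0.7357, 0.07, 53, 28, -89.9)
side [316. 253.] top 0.0636 (0.5584, 0.0293, 79, 52, 16.6)
side [439. 266.] top 0.1503 (0.7302, -0.1929, 48, 38, 87.9)
side [258. 269.] top 0.0468 (0.3968, 0.0411, 40, 37, 43.9)
side [324. 325.] top 0.1558 (0.4424, -0.1849, 19, 13, 60.0)
```

View pics/s11.png

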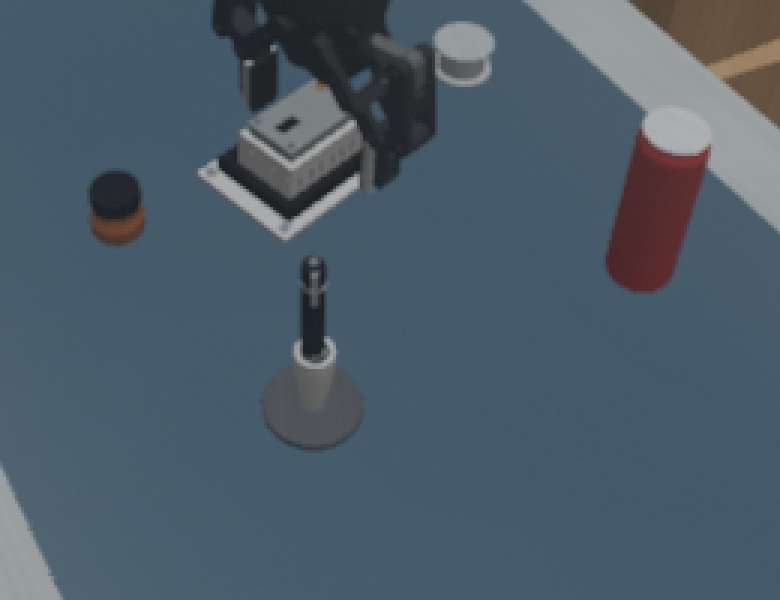

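The side view shows the pen upright in the stand at (313,330), the stack intact at (300,140), and the gripper clear of everything.

```bash
python3 -c "
from workcell import *
print(job_done())"
```

```text
the job is handed in; nothing more can be done
None
```

The job is handed in: the base, the one slice on the bench and the cover are stacked home in the nest. The joint was traced clockwise with the pen at about 2.3–2.5 cm/s, and the pen is back upright in its stand. The can, spool and jar were not moved. The run took about 55 s of the 210 s allowed, and no verdict was returned.

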